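Reset the peak pointer and shut the gauge cover

TASK

In the lean-to, turn the red reset knob on the sloping gauge anticlockwise until its pointer is fully home at the zero stop. Then lift the yellow-handled knee of the cover's folding stay past centre to unlock it, and lower the clear cover gently until it is fully shut over the dial. Do not knock or shift the plant pot, the torch, the screwdriver or the half-open cabinet door.

Things in the scene. Friction and masses are not known exactly. Their poses are not given: they have to be found in the camera images.
- console: Blue wedge-shaped gauge console, fixed, 156 x 260 mm on plan. Origin: centre of its underside. x points from the low front edge to the tall back, y to its left, z up. Its top panel slopes 30 degrees, from 50 mm high at x = -78 to 140 mm at x = +78 mm; panel normal (-0.5, 0, 0.866).
- dial_centre (a point): Where the knob's axis meets the panel: the centre of a flat white dial of 136 mm, at (-8.6, 0, 90) mm in the console frame. z is the panel normal, x uphill, y to the console's left. A gripper on the knob must come along this normal, tilted 30 degrees from vertical, leaning back to the console's front; straight above, the open cover is in the way.
- knob_grip (a point): Point on the axis of the red reset knob, 32 mm off the panel, in the upper part of its bar. The bar is 64 mm long, 18 mm wide and stands between 13 and 40 mm off the panel on a short black neck with a flange of 42 mm diameter (top 7 mm off the panel) and a thin red pointer along the bar. Nothing else on the panel is more than 13 mm high. Its axes turn with the knob.
- knob (a joint): Turn of the reset knob in rad: 0 = pointer home at its zero stop by the green mark at the dial's lower left; grows clockwise as seen facing the panel, up to 4.71. Pointer (and bar) direction in the panel: 135 degrees minus the value, anticlockwise from uphill. Friction about 0.06 N m; it stays where it is left.
- knee_grip (a point): Point on the axis of the yellow barrel handle at the stay's knee, on the console's left: diameter 20 mm, along the console's y, from 143 to 209 mm left of its middle; this point is at 183 mm. At the start about 145 mm above the shelf. The upper link, knee to cover, lies 130 to 136 mm left of the middle.
- stay_pivot (a point): Lower pivot of the stay: the barrel handle is fixed to the lower link and moves on a circle of 80.6 mm radius about the console's y line through this point, at x = 10, z = 77.7 mm in the console frame. At the start the link points 57 degrees above the console's +x.
- knee (a joint): Fold of the stay's knee in rad: 0 = locked over centre on its stop, so the cover cannot be lowered; 0.30 = straight (the barrel has swung 0.15 rad); more = past centre, unlocked; about 2.95 with the cover shut. To unlock, lift the barrel up and toward the console's front (-x) on its circle with a few newtons; it then stays where it is left.
- cover_edge (a point): Middle of the free edge of the clear cover's outer face. A shallow clear hood with bright rim: sheet 180 mm long, 256 mm wide, skirts 45 mm deep on its inner side, a black lip reaching 20 mm past the edge. x runs from this edge to the hinge end, z out of the outer face. At the start it leans 15 degrees from upright to the front, outer face to the back.
- cover_hinge (a point): Middle of the cover's hinge line, along the console's y at x = 78, z = 140 mm in the console frame. The sheet's outer face lies 49 mm from the parallel plane through this line.
- cover (a joint): Lowering of the cover in rad: 0 = open as at the start, 1.833 = fully shut, sheet parallel to the panel; slightly negative = opened further (to -0.12). A friction hinge (0.45 N m) keeps it where it is left once the stay is unlocked, so it must be pushed all the way down: 3 to 7 N near its free edge.
- pot_mid (a point): Centre (half-way up) of the green glazed plant pot, 106 mm across, 100 mm tall, loose, standing upright; leave alone.
- torch_mid (a point): Centre (half-way up) of the aluminium torch standing on its head, 48 mm across, 145 mm tall, loose; leave alone.
- screwdriver_grip (a point): Middle of the handle of the yellow-handled screwdriver, 200 mm long, lying loose on the shelf; leave alone.
- cabinet_door0_handle (a point): Handle knob of the half-open, freely swinging door of a small wooden cabinet (160 x 200 mm, 220 mm tall, with a 75 mm tall clip-lidded clear box on top) that stands to the left beyond the gauge, its door side toward the robot, its middle 500 to 560 mm left of the gauge's middle; leave alone.

How it is judged (in metres and radians):
On the way, in this order (a step that is already met when the one before it is completed fails the run):
1. the reset knob is home at its zero stop (within 0.07 rad) while the stay is still locked (value of joint knob below 0.07 rad and value of joint knee below 0.3 rad), for 0.2 s.
2. the stay's knee is past centre and the cover is not yet shut (value of joint knee above 0.45 rad and value of joint cover below 1.5 rad), for 0.1 s.
3. the cover is fully shut (value of joint cover above 1.78 rad), for 0.2 s.
At the end, for the whole second after the job is handed in: The knob is within 0.07 rad of its zero stop, the cover is shut to within 0.05 rad with the stay folded (knee above 2.5 rad), the pot and torch stand upright, they and the screwdriver are within 20 mm and the cabinet door's handle within 30 mm of where they were (value of joint knob below 0.07 rad and value of joint cover above 1.78 rad and value of joint knee above 2.5 rad and distance of each of pot_mid, torch_mid, screwdriver_grip from where it was at the start of the episode below 0.02 m and distance of cabinet_door0_handle from where it was at the start of the episode below 0.03 m and angle between each of pot_mid, torch_mid's own z axis and vertical below 0.15 rad); the robot touches nothing.
It fails at once if the cover is slammed (faster than 3 rad/s) (velocity of joint cover above 3 rad/s).
It fails at once if the pot, torch or screwdriver is shifted by more than 20 mm (distance of any of pot_mid, torch_mid, screwdriver_grip from where it was at the start of the episode above 0.02 m).
It fails at once if the cabinet door is knocked (handle moved more than 30 mm) (distance of cabinet_door0_handle from where it was at the start of the episode above 0.03 m).
It also fails if it takes over 69 s, if anything falls off the work surface, if the arm or the gripper's body presses on something with over 40 N, if the wrist force passes 120 N, or if a joint passes its speed limit or range.

ROBOT

A 6-joint arm with a two-finger parallel gripper is mounted at the origin on the work surface. World frame = base frame: x ahead of the robot, y to its left, z up, the work surface at z = 0. Lengths are in mm, angles in rad, forces in N, time in s.
With the tool pointing down it reaches from about 275 to 775 mm from the base axis. Payload 14.6 kg.
Tool frame: the origin (TCP) lies on the front face of the gripper's body, between the roots of the fingers; the fingertips stand 73 mm ahead of it and the grasp point (between the pads) lies 54 mm ahead of it; z points along the fingers, x is the direction in which the jaws open and shut, and the axes are right-handed (so a half turn about z gives the same grasp; the last joint's range is limited). The gripper opens to 85 mm and grips with 20 to 120 N. Pads are 22 mm wide; open, the fingers measure 114 mm over their backs; the gripper's body (76 mm by 85 mm) begins 54 mm behind the grasp point. The pads swing forward as they close: fully open they stand 13 mm farther back than shut.
Start: joints at [0.989, 0.263, -0.048, 1.259, 0, 1.415], TCP at [217.334, 477.906, 303.878] pointing down, gripper open.
Joint ranges: [-2.65, 2.65], [-0.89, 1.7], [-1.18, 1.37], [-2.13, 2.11], [-1.35, 1.29], [-3.14, 3.14]. Speed limits (rad/s): [1.89, 1.89, 2.57, 2.79, 3.14, 3.14].

INTERFACE

Orientations are given as a unit quaternion [w, x, y, z].
In Python, from rig import sensors, imaging, close_job gives the robot as it stands.
- The arm moves only by the tool step_arm, never from a script. Its argument "targets" is a list of rows, each a list of 3 entries, a list of its own where there are three numbers: the shift along the tool's x, y, z in mm, then the turn, a rotation vector about the tool's x, y, z in rad, then the closure, from 0 (fully open) to 1 (shut). A call has 1 to 8 rows; each row is the pose to reach, as a shift and turn from the pose commanded when the call began, along the tool's axes at that moment; what a row does not reach only later rows make up. A row lasts 1/8 s, in which the tool goes at most 62.5 mm and 10.7 degrees, less where a joint would pass 70% of its speed; a pose out of reach is approached as far as the arm can. A call with a gripper value outside its range is refused whole. The fingers move at their own pace and stop on an object; "grip_force" is the grip in N (left out, the last holds). Time passes only in rows, so rows that repeat a pose let the fingers close. It gives the time, the measured TCP pose, the force and the opening at its end, in the units of the state.
- sensors.get_obs(): the state, without advancing time (a new reading comes with each control period).
- imaging.capture(name): name is "scene" or "top"; returns the picture (400x640x3 uint8, red, green, blue); there is no depth.
- imaging.calibration(name): a dict with "camera_matrix" (3x3 intrinsics, pixels), "k1" (the pictures are not rectified: a ray, as slopes to the right and down, at radius r is drawn at 1 + k1 r^2 times it, then the intrinsics apply), "world_from_camera" (4x4, takes a point from camera to world coordinates). Camera axes: x right, y up, looking along -z (the intrinsics and any distortion apply to the point x, -y, -z); pixel columns grow to the right and rows downward; lengths in mm; the calibration is good to about 2 mm. A picture is of the moment at which its call begins. calibration takes no time and is no camera call.
- close_job(): hands the job in, once; it reports no verdict.
The state is a dict: "t": time; "q": joint angles; "joint_vel": joint speeds; "effort": joint torques, N m; "tool_pos": TCP position; "ee_rot": TCP orientation; "contact_force": force on the tool from outside, world axes, zero at the start; "wrist_torque": the same for the moment, N m; "finger_gap": finger opening in mm.
Only numpy, scipy, OpenCV 4.12 (cv2) and the standard library are available. Lean on these libraries where they do the work, as an engineer would, in place of code of your own. Each camera call takes 0.05 s, during which the arm holds its last target.

## Working session

There is one attempt and no reset: what is moved stays moved. The work goes in short steps, Python scripts to look and compute and a tool call to move; the robot and the scene stay as the last step left them, time stands still between calls to the robot, and variables do not carry over. Pictures are saved under pics/ and viewed, and the job is handed in when it is done.

Besides the shell and the picture viewer there is one more tool, called after "Request:" as name([rows], argument=value, ...), one row to a line, values as JSON. step_arm: Moves the arm, as the interface text tells. Its arguments: {"type":"object","properties":{"targets":{"type":"array"},"grip_force":{"type":"number"}},"required":["targets"]}

```bash
mkdir -p pics; ls
python3 - <<'E'
from rig import sensors, imaging
import cv2,json
for n in("scene","top"):
    im=imaging.capture(n); cv2.imwrite(f"pics/{n}0.png",im[:,:,::-1])
    c=imaging.calibration(n); print(n,c)
print(sensors.get_obs())
E
```

```text
pics
scene {'camera_matrix': array([[471.66665592,   0.        , 320.314165  ],
       [  0.        , 471.66665592, 201.66803524],
       [  0.        ,   0.        ,   1.        ]]), 'k1': -0.11919007842971098, 'world_from_camera': array([[-9.99462874e-01,  2.90908234e-02, -1.50893279e-02,
         4.56334601e+02],
       [-3.23780571e-02, -9.47688048e-01,  3.17551611e-01,
         6.59041842e+02],
       [-5.06213783e-03,  3.17869609e-01,  9.48120924e-01,
         1.71152243e+03],
       [ 0.00000000e+00,  0.00000000e+00,  0.00000000e+00,
         1.00000000e+00]])}
top {'camera_matrix': array([[423.41408881,   0.        , 325.75196291],
       [  0.        , 423.41408881, 205.70202388],
       [  0.        ,   0.        ,   1.        ]]), 'k1': -0.10118995489196965, 'world_from_camera': array([[-1.20179265e-01,  9.68266525e-01, -2.19127546e-01,
         2.30757666e+02],
       [-9.92734372e-01, -1.18536083e-01,  2.06800379e-02,
         1.85185056e+02],
       [-5.95073267e-03,  2.20020759e-01,  9.75477040e-01,
         1.36024124e+03],
       [ 0.00000000e+00,  0.00000000e+00,  0.00000000e+00,
         1.00000000e+00]])}
{'t': 0.1, 'q': array([ 9.88722397e-01,  2.63474609e-01, -4.88541494e-02,  1.25939672e+00,
        4.98882428e-05,  1.41550594e+00]), 'joint_vel': array([-1.90281922e-04, -1.97057630e-03,  2.82566892e-03, -1.61800316e-03,
        8.19077298e-04, -3.42723962e-05]), 'effort': array([ 4.15166709e-03, -6.38577175e+01,  3.85062933e+01,  1.00582140e-02,
       -1.45997624e-04, -5.60323815e-05]), 'tool_pos': array([217.21759058, 477.77018073, 303.48049419]), 'ee_rot': array([ 1.65232926e-04,  8.40816482e-01,  5.41320078e-01, -4.34917144e-04]), 'contact_force': array([0.52286478, 0.25834252, 0.10738802]), 'wrist_torque': array([ 0.0078151 , -0.03451578,  0.01904867]), 'finger_gap': 85.60165617630003}
```

View pics/scene0.png

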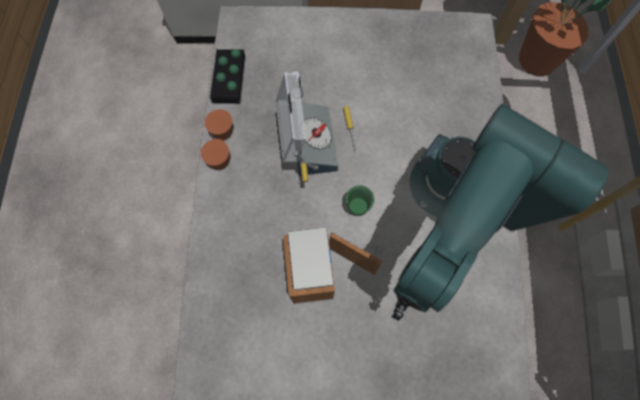

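View pics/top0.png

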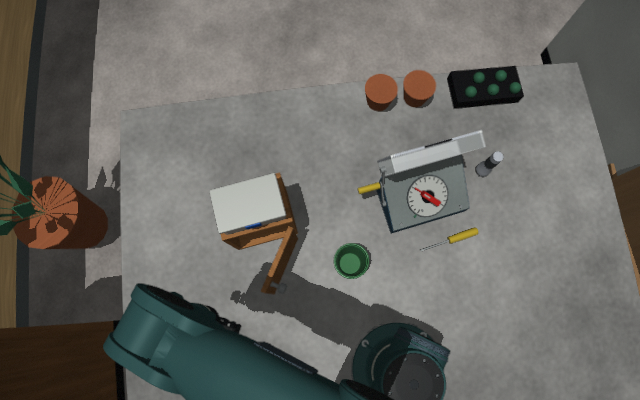

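The scene view shows the console near (310,135), pot (358,200), screwdriver (350,120), and the cabinet with its open door at (310,265). In the top view the console is near (425,195), knee handle (370,188), torch (488,163), pot (352,260), screwdriver (450,240), and the door tip at (268,290). I'll enlarge these areas.

```bash
cat > h.py <<'E'
import numpy as np,cv2
from rig import sensors, imaging
from scipy.spatial.transform import Rotation as R
CAL={n:imaging.calibration(n) for n in("scene","top")}
def proj(n,P):
    c=CAL[n];K=c["camera_matrix"];T=np.linalg.inv(c["world_from_camera"])
    P=np.atleast_2d(P).astype(float);p=P@T[:3,:3].T+T[:3,3]
    s=np.c_[p[:,0]/-p[:,2],-p[:,1]/-p[:,2]]; r2=(s**2).sum(1,keepdims=True)
    s=s*(1+c["k1"]*r2); return s*[K[0,0],K[1,1]]+[K[0,2],K[1,2]]
def ray(n,u,v):
    c=CAL[n];K=c["camera_matrix"];d=np.array([(u-K[0,2])/K[0,0],(v-K[1,2])/K[1,1]])
    s=d.copy()
    for _ in range(30): s=d/(1+c["k1"]*(s@s))
    W=c["world_from_camera"];return W[:3,3],W[:3,:3]@np.array([s[0],-s[1],-1])
def onz(n,u,v,z):
    o,d=ray(n,u,v);return o+d*(z-o[2])/d[2]
def tri(a,b):
    o1,d1=ray("scene",*a);o2,d2=ray("top",*b)
    A=np.c_[d1,-d2];s=np.linalg.lstsq(A,o2-o1,rcond=None)[0]
    p=o1+d1*s[0];q=o2+d2*s[1];return (p+q)/2,np.linalg.norm(p-q)
def crop(n,im,x0,y0,w,h,k,name):
    o=cv2.resize(im[y0:y0+h,x0:x0+w,::-1],None,fx=k,fy=k,interpolation=cv2.INTER_CUBIC)
    cv2.imwrite(f"pics/{name}.png",o)
E
python3 - <<'E'
from h import *
a=cv2.imread("pics/scene0.png")[:,:,::-1];b=cv2.imread("pics/top0.png")[:,:,::-1]
crop("s",a,260,60,120,100+30,6*1,"s1"); crop("t",b,345,120,170,140,4.7,"t1")
E
python3 -c "
import cv2
for n in('s1','t1'): i=cv2.imread(f'pics/{n}.png');print(i.shape)
i=cv2.imread('pics/s1.png');cv2.imwrite('pics/s1.png',cv2.resize(i,None,fx=.75,fy=.75))"
```

```text
(780, 720, 3)
(658, 799, 3)
```

View pics/s1.png

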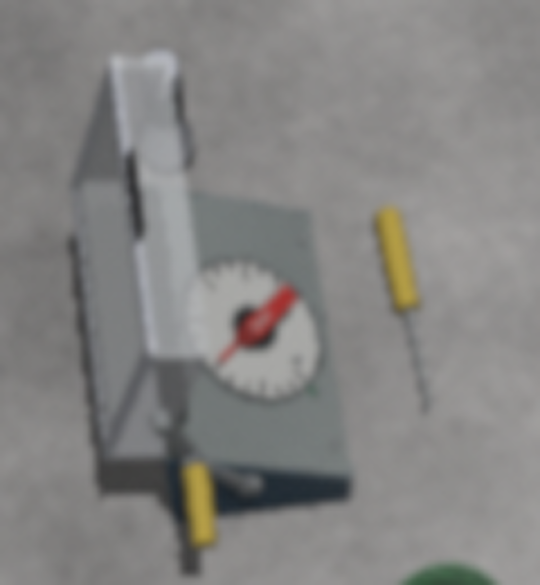

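View pics/t1.png

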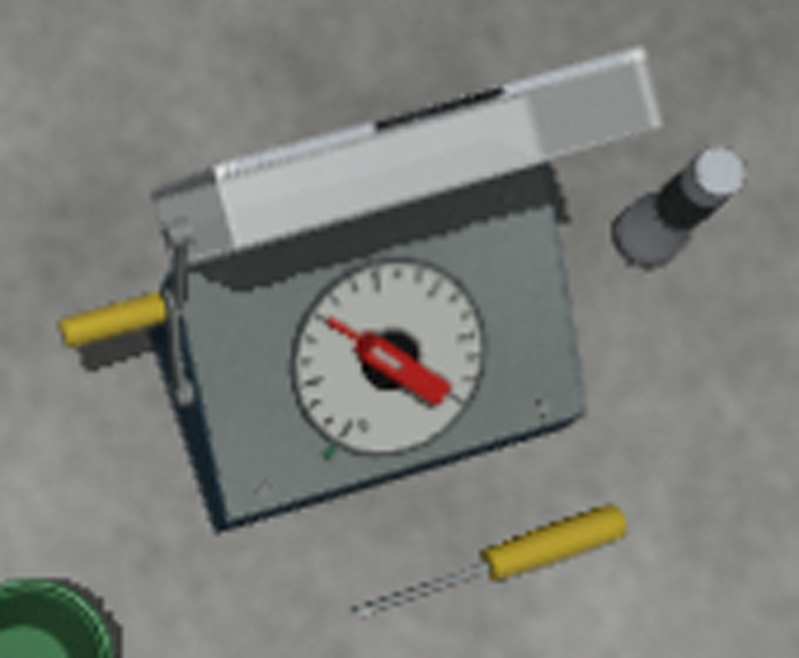

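```bash
cat >> h.py <<'E'
def CF(p):
    return np.array([p[0],p[1],0.]),R.from_euler('z',p[2]).as_matrix()
E
python3 - <<'E'
from h import *
from scipy.optimize import least_squares
T=lambda u,v:(345+u/4.7-.4,120+v/4.7-.4)
S=lambda u,v:(260+u/4.5-.4,60+v/4.5-.4)
F=[("top",T(222,521),(-78,130,50)),("top",T(585,410),(-78,-130,50)),("top",T(388,357),(-8.6,0,90)),
("scene",S(350,474),(-78,130,50)),("scene",S(311,211),(-78,-130,50)),("scene",S(257,330),(-8.6,0,90))]
def res(p):
    o,M=CF(p);return np.ravel([proj(n,o+M@np.array(c))[0]-uv for n,uv,c in F])
s=least_squares(res,[560,-50,0.2]);print(s.x,s.fun.reshape(-1,2).round(2))
for c in("top","scene"):
    G=F;F2=F;F=[f for f in G if f[0]==c];r=least_squares(res,s.x);print(c,r.x,abs(r.fun).max());F=G
o,M=CF(s.x); d=o+M@np.array([-8.6,0,90]);print("dial",d)
np.save("cons.npy",s.x)
# knob angle
n=M@np.array([-.5,0,.866]);up=M@np.array([.866,0,.5]);l=M@np.array([0,1,0])
for cam,tip in(("top",T(331,320)),("scene",S(221,360))):
    for h in (10,):
        O,D=ray(cam,*tip);k=((d+n*h-O)@n)/(D@n);v=O+D*k-d;a=np.degrees(np.arctan2(v@l,v@up));print(cam,a,np.hypot(v@l,v@up),"knob",np.radians(135-a))
# overlay
def bar(a):
    e=np.cos(a)*up+np.sin(a)*l;return e
for cam,f in(("top","top0"),("scene","scene0")):
    im=cv2.imread(f"pics/{f}.png");k=4.5
    x0,y0=(345,120) if cam=="top" else (260,60); w,h=(170,130) if cam=="top" else(120,125)
    im=cv2.resize(im[y0:y0+h,x0:x0+w],None,fx=k,fy=k,interpolation=cv2.INTER_CUBIC)
    def dr(pts,col,cl=False):
        q=((proj(cam,np.array(pts))-[x0,y0]+.5)*k).round().astype(int);cv2.polylines(im,[q],cl,col,1)
    t=np.linspace(0,2*np.pi,60)
    dr([d+68*(np.cos(x)*up+np.sin(x)*l) for x in t],(255,0,255))
    dr([o+M@np.array(c) for c in((-78,130,50),(-78,-130,50),(78,-130,140),(78,130,140))],(0,255,0),True)
    P=M@np.array([10,0,77.7])+o;A=np.radians(57)
    kn=[o+M@np.array([10+80.6*np.cos(A),y,77.7+80.6*np.sin(A)]) for y in(143,209)];dr(kn,(0,0,255))
    hp=np.array([78,0,140.]);
    # open cover: direction hinge->edge leans 15deg to front
    cd=np.array([-np.sin(np.radians(15)),0,np.cos(np.radians(15))]);on=np.array([np.cos(np.radians(15)),0,np.sin(np.radians(15))])
    b=hp+49*on
    dr([o+M@(b+x*cd+np.array([0,y,0])) for x,y in((0,128),(180,128),(180,-128),(0,-128))],(255,255,0),True)
    dr([o+M@(b-45*on+x*cd+np.array([0,y,0])) for x,y in((0,128),(180,128),(180,-128),(0,-128))],(255,0,0),True)
    cv2.imwrite(f"pics/ov_{cam}.png",im)
    print(kn, o+M@(b+180*cd))
E
```

```text
[ 5.18689540e+02 -1.57488195e+02  1.64996488e-01] [[ 1.06  0.03]
 [ 0.43  0.73]
 [ 0.18 -0.12]
 [ 0.51  1.28]
 [-0.24  0.4 ]
 [-1.41  0.36]]
top [ 5.19527915e+02 -1.55652638e+02  1.68614965e-01] 0.5702750495215128
scene [ 5.17325225e+02 -1.60890201e+02  1.58610760e-01] 1.0178051246907103
dial [ 510.20633766 -158.90073511   90.        ]
top 43.280484617047755 53.62009376323058 knob 1.6008075317661044
scene 43.1163727793189 54.09352028339595 knob 1.6036718236759715
[array([548.36786758,  -7.57761752, 145.29684778]), array([537.52744234,  57.526032  , 145.29684778])] [ 596.36306467 -144.55475659  326.54878194]
[array([548.36786758,  -7.57761752, 145.29684778]), array([537.52744234,  57.526032  , 145.29684778])] [ 596.36306467 -144.55475659  326.54878194]
```

View pics/ov_top.png

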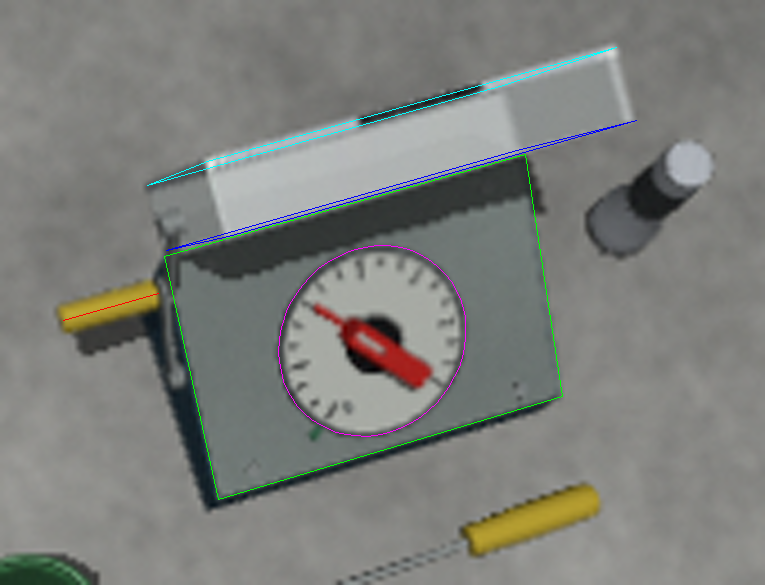

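View pics/ov_scene.png

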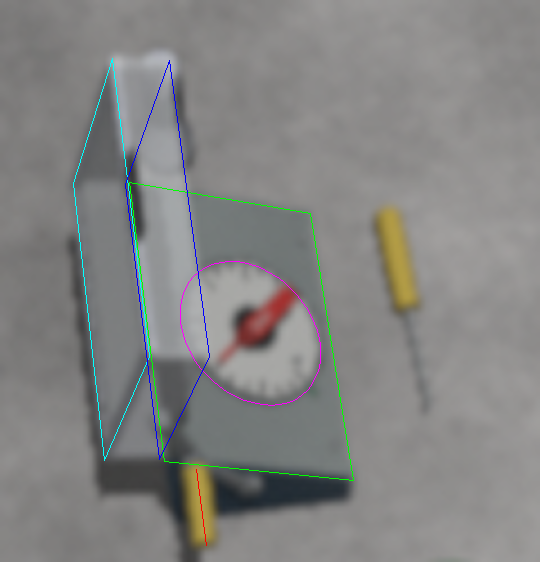

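Run:
```python
from h import *
a=cv2.imread("pics/scene0.png")[:,:,::-1];b=cv2.imread("pics/top0.png")[:,:,::-1]
print("pot rim",onz("top",352,260,100),onz("scene",358,200,100))
T=lambda u,v:(345+u/4.7-.4,120+v/4.7-.4)
print("torch top",onz("top",*T(720,170),145),"base",onz("top",*T(645,240),20))
print("sd handle",onz("top",*T(485,565),12),onz("top",*T(620,520),12),"tip",onz("top",*T(352,612),5))
for u,v in((213,190),(278,173),(287,212),(217,237)): print("cab top",onz("top",u,v,295))
for u,v in((290,231),(265,288),(274,291)): print("door top",onz("top",u,v,215))
for u,v in((331,237),(380,265)): print("door top sc",onz("scene",u,v,215))
```

```text
pot rim [340.24567228 100.94991267 100.        ] [346.23759528 108.77962406 100.        ]
torch top [ 595.69436994 -384.47153747  145.        ] base [ 587.73694188 -376.65728362   20.        ]
sd handle [ 373.60856533 -221.06455427   12.        ] [ 392.55130848 -321.205347     12.        ] tip [ 353.9128468  -125.74550961    5.        ]
cab top [547.95589334 451.28716112 295.        ]
cab top [572.90613088 276.7406217  295.        ]
cab top [465.67243263 263.61454207 295.        ]
cab top [422.35480486 448.73085483 295.        ]
door top [429.37646321 266.6910775  215.        ]
door top [283.81232511 349.25927573 215.        ]
door top [273.14356916 326.03851163 215.        ]
door top sc [441.32217708 278.40282146 215.        ]
door top sc [281.53250327 366.42273806 215.        ]
```

```bash
cat >> h.py <<'E'
p=np.load("cons.npy");o,M=CF(p)
n=M@np.array([-.5,0,.866025]);up=M@np.array([.866025,0,.5]);l=M@np.array([0,1,0]);d=o+M@np.array([-8.6,0,90])
def cur():
    s=sensors.get_obs();w,x,y,z=s["ee_rot"];return s["tool_pos"],R.from_quat([x,y,z,w])
def rel(P,Q=None):
    P0,R0=cur();sh=R0.inv().apply(np.array(P)-P0)
    tr=(R0.inv()*Q).as_rotvec() if Q is not None else np.zeros(3)
    return sh.round(1).tolist(),tr.round(4).tolist()
def pan(phi): # tool rot: z=-n, x at phi deg from uphill toward left
    f=np.radians(phi);x=np.cos(f)*up+np.sin(f)*l;z=-n;return R.from_matrix(np.c_[x,np.cross(z,x),z])
E
python3 - <<'E'
from h import *
print("app",d+n*196)
print(rel([217,478,420]));print(rel([300,200,420]));print(rel(d+n*226,pan(-47)))
Q=pan(-47);P0,R0=cur();print(np.linalg.norm((R0.inv()*Q).as_rotvec()))
E
```

```text
app [ 413.53728232 -174.99712409  259.7409    ]
([0.0, -0.3, -116.5], [0.0, 0.0, 0.0])
([-218.7, 190.3, -116.4], [0.0, 0.0, 0.0])
([-521.3, 436.5, 18.1], [-0.0469, 0.5988, 1.7531])
1.853174051635912
```

Request:
step_arm([
  [[0,0,-55],[0,0,0],0],
  [[0,0,-110],[0,0,0],0],
  [[-35,30,-116],[0,0,0.15],0],
  [[-75,65,-116],[0,0,0.3],0],
  [[-115,100,-116],[0,0,0.45],0],
  [[-150,130,-116],[0,0,0.6],0],
  [[-185,160,-116],[0,0,0.75],0],
  [[-219,190,-116],[0,0,0.9],0],
], grip_force=40)

```text
t: 1.1
tool_pos: [299.6, 198.5, 419.8]
ee_rot: [0.0, 0.993, 0.119, -0.0]
contact_force: [0.3, -0.4, 0.4]
finger_gap: 85.2
```

Run:
```python
from h import *
s=sensors.get_obs();print(s["t"],s["q"],s["tool_pos"],s["contact_force"])
print(rel(d+n*240,pan(-47)))
```

```text
1.1 [ 3.57199314e-01 -3.73550072e-02 -8.97412203e-02  1.51849434e+00
 -3.21345359e-05  1.68864112e+00] [299.61328168 198.48166248 419.76645858] [ 0.28861199 -0.42831763  0.38954904]
([0.2, 388.2, 121.9], [0.1973, 0.504, 0.8736])
```

Request:
step_arm([
  [[0,50,0],[0.025,0.06,0.11],0],
  [[0,100,10],[0.05,0.13,0.22],0],
  [[0,150,30],[0.075,0.19,0.33],0],
  [[0,200,50],[0.1,0.25,0.44],0],
  [[0,250,70],[0.125,0.32,0.55],0],
  [[0,300,90],[0.15,0.38,0.66],0],
  [[0,345,107],[0.175,0.44,0.77],0],
  [[0,388,122],[0.197,0.504,0.874],0],
])

```text
t: 2.1
tool_pos: [393.1, -178.5, 297.1]
ee_rot: [-0.123, 0.914, -0.311, 0.229]
contact_force: [0.7, 1.1, 0.2]
finger_gap: 85.2
```

Run:
```python
from h import *
s=sensors.get_obs();print(s["t"],s["q"],s["tool_pos"],s["contact_force"])
print(rel(d+n*86,pan(-47)))
for c in("scene","top"):
    im=imaging.capture(c);cv2.imwrite(f"pics/{c}2.png",im[:,:,::-1])
    if c=="top":crop(c,im,320,100,200,160,4,"t2")
    else:crop(c,im,240,60,160,130,5,"s2")
```

```text
2.1 [-0.83359406 -0.09419778 -0.57002514  0.79134344  0.43558619  1.46115054] [ 393.11055201 -178.52628704  297.10696952] [0.68232297 1.10552138 0.16077334]
([-0.7, 0.7, 152.7], [-0.0017, -0.0008, -0.0011])
```

View pics/t2.png

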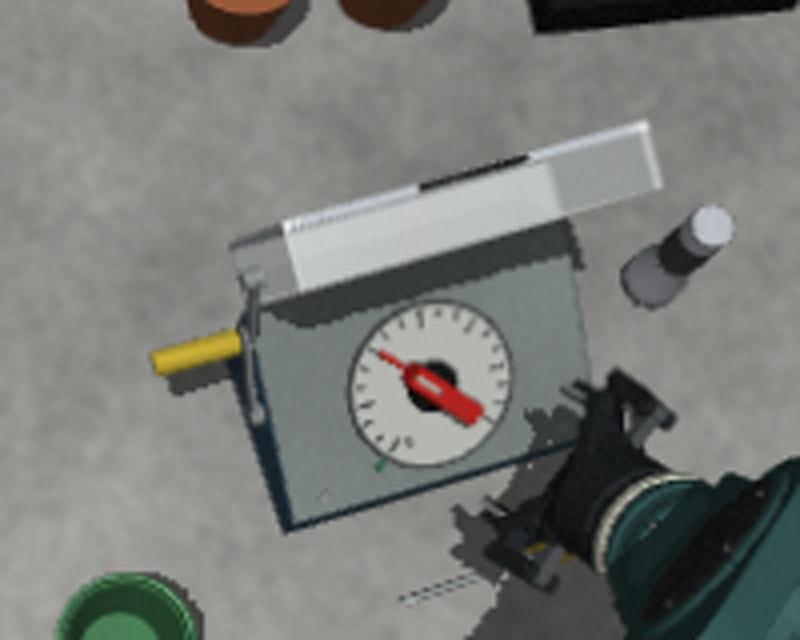

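View pics/s2.png

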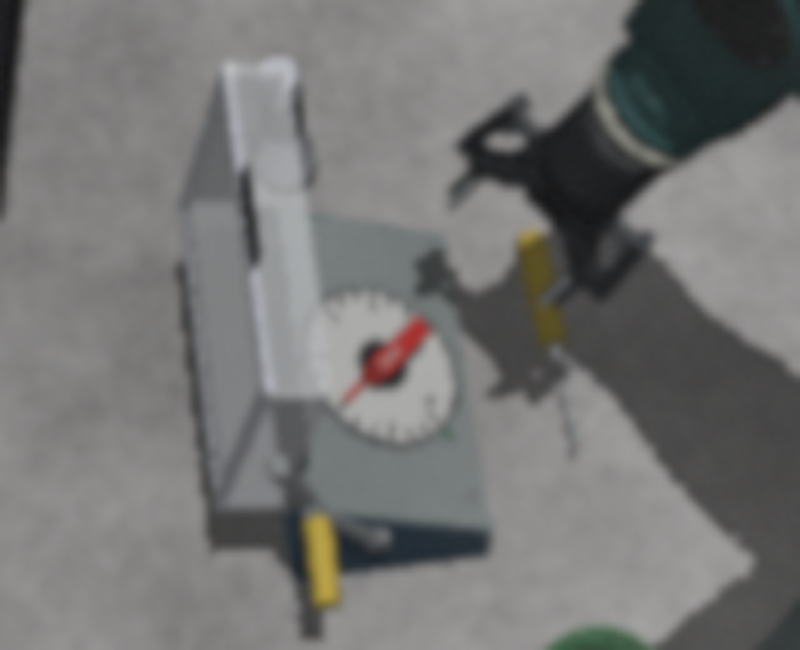

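The console, knob and cover are unmoved, and the open gripper sits in line with the knob (top crop (430,385)). Next I move in along the panel normal.

Request:
step_arm([
  [[0,0,30],[0,0,0],0],
  [[-0.7,0.7,60],[0,0,0],0],
  [[-0.7,0.7,90],[0,0,0],0],
  [[-0.7,0.7,115],[0,0,0],0],
  [[-0.7,0.7,135],[0,0,0],0],
  [[-0.7,0.7,148],[0,0,0],0],
  [[-0.7,0.7,152],[0,0,0],0],
  [[-0.7,0.7,152],[0,0,0],0.3],
])

```text
t: 3.2
tool_pos: [467.4, -163.6, 165.9]
ee_rot: [-0.123, 0.915, -0.309, 0.228]
contact_force: [-0.2, -0.3, -0.4]
finger_gap: 69.2
```

Run:
```python
from h import *
s=sensors.get_obs();print(s["t"],s["q"],s["tool_pos"],s["contact_force"])
print(rel(d+n*86,pan(-47)))
for c in("scene","top"):
    im=imaging.capture(c);cv2.imwrite(f"pics/{c}3.png",im[:,:,::-1])
    if c=="top":crop(c,im,370,120,140,110,5.7,"t3")
    else:crop(c,im,260,80,110,90,7,"s3")
```

```text
3.2 [-0.66606558  0.13026334 -0.7617483   0.30966213  0.37982534  1.62688675] [ 467.38827707 -163.640169    165.90826435] [-0.19288235 -0.2898285  -0.35632939]
([1.2, 2.1, 1.2], [-0.0014, 0.002, 0.0042])
```

View pics/t3.png

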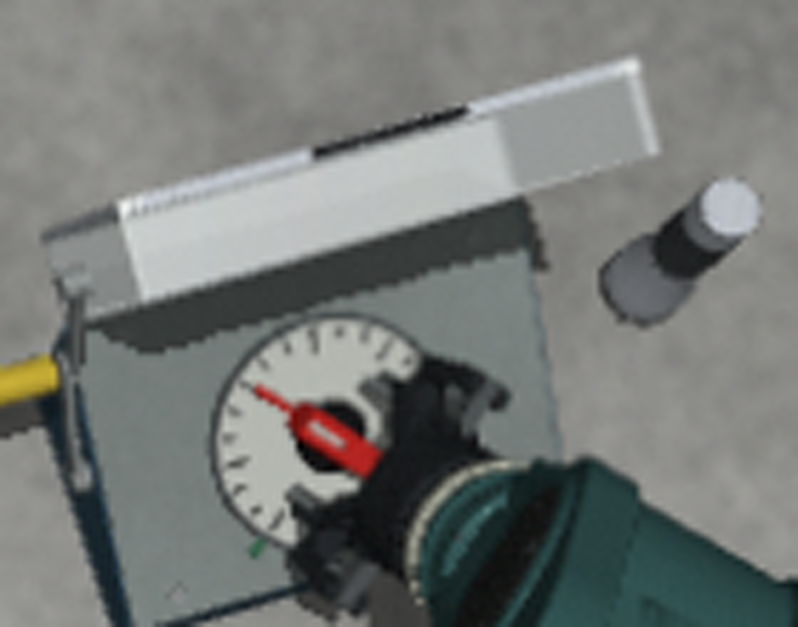

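View pics/s3.png

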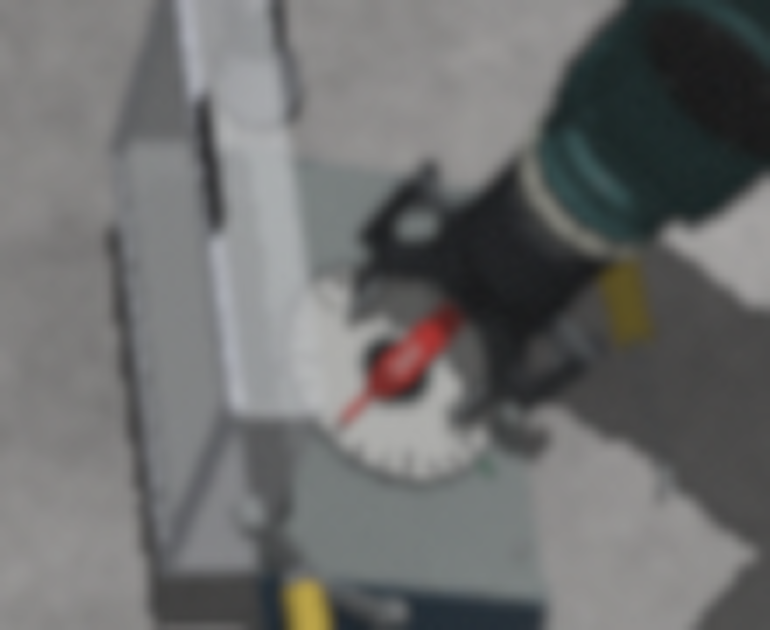

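The fingertips straddle the bar: in the top crop they are at (375,390) and (295,500), about midway over the knob's neck at (330,440). Closing now.

Request:
step_arm([
  [[1,1,1],[0,0,0],0.5],
  [[1,1,1],[0,0,0],0.7],
  [[1,1,1],[0,0,0],0.8],
  [[1,1,1],[0,0,0],0.9],
  [[1,1,1],[0,0,0],1],
  [[1,1,1],[0,0,0],1],
], grip_force=30)

```text
t: 4.05
tool_pos: [467.2, -164.6, 164.5]
ee_rot: [-0.123, 0.915, -0.309, 0.227]
contact_force: [-8.4, 3.5, 5.9]
finger_gap: 17.4
```

Run:
```python
from h import *
s=sensors.get_obs();P,Q=cur();print(s["t"],s["q"][5],s["finger_gap"],Q.inv().apply(s["contact_force"]),Q.inv().apply(s["wrist_torque"]))
print(rel(d+n*86,pan(-47)))
```

```text
4.05 1.6256864193702232 17.375540523913983 [-6.0800105  -0.61353898 -8.95347341] [-0.34918591 -1.51313466  0.0579371 ]
([1.3, 0.8, 0.2], [-0.0012, 0.0034, 0.0027])
```

Request:
step_arm([
  [[-1,0,-1],[0,0,-0.08],1],
  [[-1,0,-1],[0,0,-0.18],1],
  [[-1,0,-1],[0,0,-0.28],1],
  [[-1,0,-1],[0,0,-0.4],1],
])

```text
t: 4.55
tool_pos: [467.0, -164.6, 164.7]
ee_rot: [-0.075, 0.959, -0.119, 0.247]
contact_force: [14.7, -1.1, -19.3]
finger_gap: 17.4
```

Run:
```python
from h import *
s=sensors.get_obs();P,Q=cur();print(s["t"],s["q"][5],s["finger_gap"],Q.inv().apply(s["contact_force"]),Q.inv().apply(s["wrist_torque"]))
print(rel(d+n*86,pan(-47)), rel(d+n*86,pan(45)))
```

```text
4.55 1.2212244011763 17.433880712412005 [ 4.00587911  2.12125669 23.83617681] [-0.37006469  0.27498383  0.08185687]
([0.9, 1.2, 0.5], [-0.0019, 0.0022, 0.4071]) ([0.9, 1.2, 0.5], [-0.0031, 0.0001, -1.1986])
```

Request:
step_arm([
  [[0.3,0.2,0.7],[0,0,-0.1],1],
  [[0.3,0.2,0.7],[0,0,-0.2],1],
  [[0.3,0.2,0.7],[0,0,-0.3],1],
  [[0.3,0.2,0.7],[0,0,-0.4],1],
  [[0.3,0.2,0.7],[0,0,-0.5],1],
])

```text
t: 5.18
tool_pos: [467.3, -164.7, 164.7]
ee_rot: [-0.011, 0.958, 0.121, 0.258]
contact_force: [2.3, 2.1, -2.4]
finger_gap: 17.5
```

Run:
```python
from h import *
s=sensors.get_obs();P,Q=cur();print(s["t"],s["q"][5],s["finger_gap"],Q.inv().apply(s["contact_force"]),Q.inv().apply(s["wrist_torque"]))
print(rel(d+n*86,pan(45)))
for c in ["top"]:
    im=imaging.capture(c);crop(c,im,370,120,140,110,5.7,"t4")
```

```text
5.175 0.7220389731042425 17.476655605910693 [ 1.1742548  -1.61805635  3.40775362] [ 0.38272609 -0.35158378  0.10282977]
([-0.0, 1.4, 0.4], [-0.0026, -0.0009, -0.699])
```

View pics/t4.png

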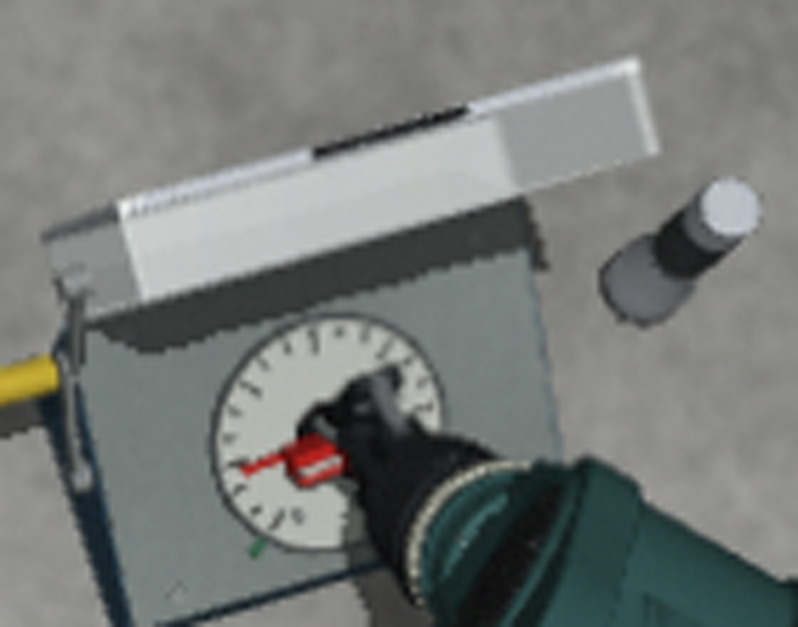

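The knob turns with the gripper; the pointer now aims at (243,468) in the crop. Continuing.

Request:
step_arm([
  [[0.1,0,0],[0,0,-0.1],1],
  [[0.1,0,0],[0,0,-0.2],1],
  [[0.1,0,0],[0,0,-0.3],1],
  [[0.1,0,0],[0,0,-0.4],1],
  [[0.1,0,0],[0,0,-0.5],1],
  [[0.1,0,0],[0,0,-0.6],1],
  [[0.1,0,0],[0,0,-0.65],1],
])

```text
t: 6.1
tool_pos: [467.5, -164.6, 164.9]
ee_rot: [0.071, 0.87, 0.42, 0.249]
contact_force: [3.3, 4.2, -0.6]
finger_gap: 17.3
```

```bash
cat > st.py <<'E'
from h import *
s=sensors.get_obs();P,Q=cur();print(s["t"],s["q"].round(3),s["finger_gap"],Q.inv().apply(s["contact_force"]).round(2),Q.inv().apply(s["wrist_torque"]).round(3))
print(rel(d+n*86,pan(45)))
E
python3 st.py
```

```text
6.1 [-0.668  0.133 -0.762  0.307  0.381  0.075] 17.32629599564363 [ 4.76 -0.61  2.53] [0.454 0.225 0.091]
([-1.1, 0.9, 0.3], [-0.002, -0.0022, -0.0514])
```

Request:
step_arm([
  [[0,0,0],[0,0,-0.03],1],
  [[0,0,0],[0,0,-0.06],1],
  [[0,0,0],[0,0,-0.06],1],
])

```text
t: 6.48
tool_pos: [467.5, -164.6, 164.9]
ee_rot: [0.079, 0.857, 0.445, 0.247]
contact_force: [3.3, 5.0, -2.0]
finger_gap: 17.5
```

```bash
python3 st.py
```

```text
6.475 [-0.668  0.133 -0.762  0.307  0.381  0.016] 17.533413159196062 [ 4.93 -1.3   3.81] [0.482 0.495 0.1  ]
([-1.2, 0.9, 0.4], [-0.0019, -0.0023, 0.0071])
```

Request:
step_arm([
  [[0,0,0],[0,0,-0.025],1],
  [[0,0,0],[0,0,-0.05],1],
  [[0,0,0],[0,0,-0.05],1],
])

```text
t: 6.85
tool_pos: [467.6, -164.6, 165.0]
ee_rot: [0.085, 0.846, 0.466, 0.245]
contact_force: [4.0, 5.1, -0.4]
finger_gap: 17.6
```

```bash
python3 st.py
```

```text
6.85 [-0.668  0.133 -0.762  0.307  0.382 -0.032] 17.609856695392843 [5.86 0.03 2.78] [0.213 0.689 1.259]
([-1.2, 0.7, 0.4], [-0.0016, -0.0025, 0.0559])
```

The torque jumped to 1.26 N m, so the knob is at its stop. Releasing and backing straight out.

Request:
step_arm([
  [[0,0,0],[0,0,0],0.4],
  [[0,0,0],[0,0,0],0],
  [[0,0,0],[0,0,0],0],
  [[0,0,-10],[0,0,0],0],
  [[0,0,-40],[0,0,0],0],
  [[0,0,-80],[0,0,0],0],
  [[0,0,-130],[0,0,0],0],
  [[0,0,-170],[0,0,0],0],
])

```text
t: 7.85
tool_pos: [382.6, -179.0, 314.4]
ee_rot: [0.086, 0.845, 0.467, 0.245]
contact_force: [0.4, -0.3, -0.3]
finger_gap: 85.4
```

```bash
python3 st.py
python3 - <<'E'
from h import *
for c in("scene","top"):
    im=imaging.capture(c);cv2.imwrite(f"pics/{c}5.png",im[:,:,::-1])
    if c=="top":crop(c,im,340,120,150,120,5.3,"t5")
    else:crop(c,im,260,80,110,90,7,"s5")
E
```

```text
7.85 [-0.858 -0.117 -0.538  0.857  0.442 -0.23 ] 85.40726723630628 [-0.21  0.38  0.39] [ 0.315 -0.274  0.052]
([-1.3, 0.4, 172.9], [-0.0, -0.0011, 0.0584])
```

View pics/t5.png

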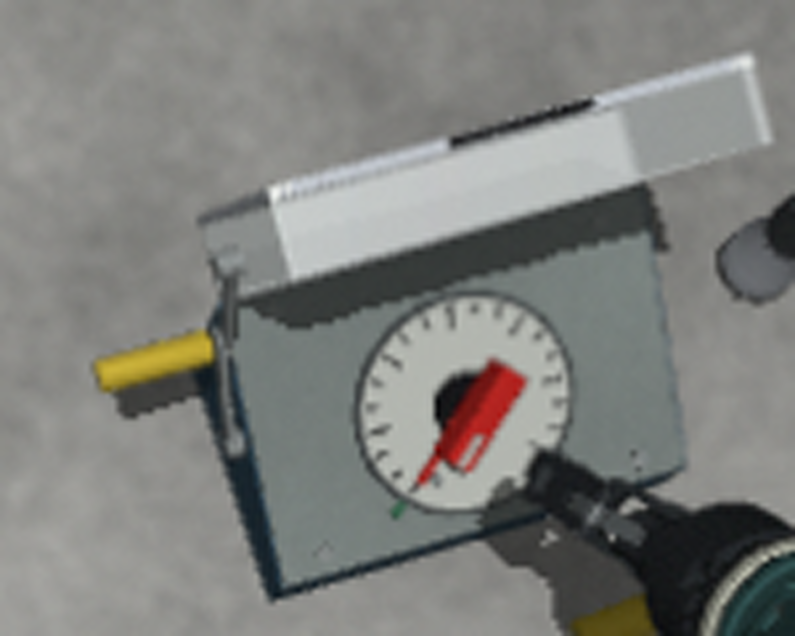

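View pics/s5.png

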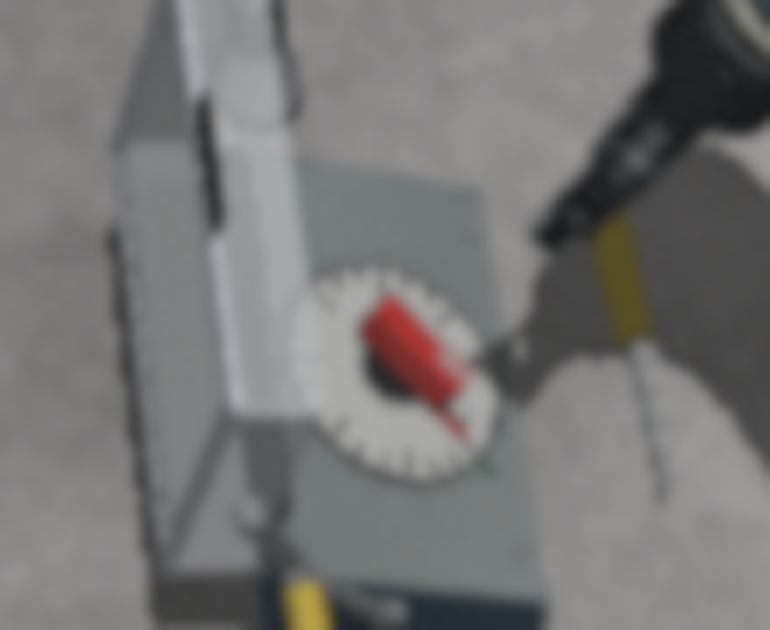

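The pointer runs from the knob to about (416,486) in the top crop, aimed at the green mark at (398,508). I'll check its angle.

Run:
```python
from h import *
T=lambda u,v:(340+u/5.3-.4,120+v/5.3-.4); S=lambda u,v:(260+u/7-.4,80+v/7-.4)
for c,t in(("top",T(416,487)),("scene",S(466,439))):
    O,D=ray(c,*t);v=O+D*(((d+n*10-O)@n)/(D@n))-d;a=np.degrees(np.arctan2(v@l,v@up));print(c,a,np.hypot(v@l,v@up),np.radians(135-a))
# green mark
for c,t in(("top",T(398,508)),("scene",S(489,465))):
    O,D=ray(c,*t);v=O+D*(((d-O)@n)/(D@n))-d;print(np.degrees(np.arctan2(v@l,v@up)),np.hypot(v@l,v@up))
# dial centre in both
print((d-n*0))
```

```text
top 132.8633884243149 56.81835208151198 0.03729090683192892
scene 133.30992632672204 53.27414746108614 0.029497350199975392
135.17603629065 73.67329117470577
139.66802139103444 73.2211436327711
[ 510.20633766 -158.90073511   90.        ]
```

The pointer reads 0.03 rad from both views, within the measuring error of the stop. I'll fit a simple arm model from the logged poses to check reach, then plan the knee grasp.

```bash
cat > kin.py <<'E'
import numpy as np
from scipy.spatial.transform import Rotation as R
from scipy.optimize import least_squares
DATA=[([.988722,.263475,-.048854,1.259397,.00005,1.415506],[217.218,477.770,303.480],[0.000165,.840816,.541320,-.000435]),
([.357199,-.037355,-.089741,1.518494,-.00003,1.688641],[299.613,198.482,419.766],[0,.993,.119,0]),
([-.833594,-.094198,-.570025,.791343,.435586,1.461151],[393.111,-178.526,297.107],[-.123,.914,-.311,.229]),
([-.666066,.130263,-.761748,.309662,.379825,1.626887],[467.388,-163.640,165.908],[-.123,.915,-.309,.228]),
([-.858,-.117,-.538,.857,.442,-.23],[382.6,-179.0,314.4],[.086,.845,.467,.245])]
LO=np.array([-2.65,-.89,-1.18,-2.13,-1.35,-3.14]);HI=np.array([2.65,1.7,1.37,2.11,1.29,3.14])
def fk(q,g,full=False):
    h,a2,a3,d4,d5,d6,b,f2,f3,sg=g
    q1,q2,q3,q4,q5,q6=q
    B=R.from_euler('z',q1)
    e=lambda a:np.array([np.cos(a),0,-np.sin(a)])  # pitch down angle a
    # upper arm angle from vertical q2 ; offsets f2,f3
    p0=np.array([b,0,h]); p1=p0+a2*np.array([np.sin(q2+f2),0,np.cos(q2+f2)])
    p2=p1+a3*e(q2-q3+f3)
    S=B*R.from_euler('y',q2-q3+q4-np.pi/2)   # wrist frame: identity = tool down ; x fwd
    W=S*R.from_euler('x',sg*q5)
    t=B.apply(p2)+S.apply([d5,d4,0])+W.apply([0,0,-d6])
    Q=W*R.from_matrix(np.array([[0,1,0],[1,0,0],[0,0,-1.]]))*R.from_euler('z',q6)
    if full:return t,Q,[B.apply(p0),B.apply(p1),B.apply(p2),B.apply(p2)+S.apply([0,d4,0]),B.apply(p2)+S.apply([d5,d4,0]),t]
    return t,Q
def fit():
    best=None
    for sg in(1,-1):
        def r(g):
            o=[]
            for q,P,w in DATA:
                t,Q=fk(q,list(g)+[sg]);o+=list(t-P)
                o+=list(500*(Q.inv()*R.from_quat([*w[1:],w[0]])).as_rotvec())
            return o
        for x0 in([150,425,390,110,95,200,0,0,0],[150,425,390,80,95,200,0,0,0],[200,350,350,80,80,150,0,.3,.3]):
            s=least_squares(r,x0)
            if best is None or s.cost<best[0]:best=(s.cost,list(s.x)+[sg],np.abs(s.fun).max(),s.fun)
    return best
if __name__=="__main__":
    b=fit();print(b[0],np.round(b[1],3),b[2]);print(np.round(b[3].reshape(-1,6),2))
E
python3 kin.py
```

```text
54.66569812635121 [ 3.73500e+01  5.01572e+02  3.41397e+02  8.05480e+01 -3.01600e+00
  2.15675e+02  3.53140e+01  2.60000e-02 -3.26000e-01  1.00000e+00] 4.909349431627277
[[-0.58 -2.07  3.63  0.    0.   -0.  ]
 [ 4.91  1.14 -4.3   0.02  0.04  0.41]
 [-1.18  2.07  2.19  0.03  0.46 -0.24]
 [ 1.97 -1.07 -4.05  0.18  0.43  0.42]
 [-1.54  2.41  2.53  0.12  0.63 -0.22]]
```

```bash
cat >> kin.py <<'E'
G=None
def ik(P,Q,q0):
    global G
    if G is None:G=fit()[1]
    def r(q):
        t,T=fk(q,G);return np.r_[(t-P),300*(T.inv()*Q).as_rotvec()]
    s=least_squares(r,np.clip(q0,LO+.01,HI-.01),bounds=(LO,HI));return s.x,np.abs(s.fun).max()
E
cat >> h.py <<'E'
def W(c): return o+M@np.array(c,float)
def tl(zx,zy,phi): # tool z in console frame tilt: zx = tilt to front rad (tool z=(sin,.,-cos)), zy lean; x axis: console -x-ish rotated
    z=R.from_euler('y',-zx).as_matrix()@R.from_euler('x',zy).as_matrix()@np.array([0,0,-1.])
    x=np.array([np.cos(phi),np.sin(phi),0]);x-=z*(x@z);x/=np.linalg.norm(x)
    return R.from_matrix(M@np.c_[x,np.cross(z,x),z])
def barrel(sw,y=188):
    a=np.radians(57)+sw;return W([10+80.6*np.cos(a),y,77.7+80.6*np.sin(a)])
E
python3 - <<'E'
from h import *;from kin import *;import kin
q0=sensors.get_obs()["q"]
for tilt in(.4,.52):
  for phi in(0,np.pi):
    Q=tl(tilt,0,phi);z=Q.apply([0,0,1])
    for P in(barrel(0)-z*200,barrel(0)-z*54,barrel(.4)-z*54):
        q,e=ik(P,Q,q0);print(tilt,round(phi,2),q.round(2),round(e,1),P.round(0))
    print([x.round(0).tolist() for x in fk(q,kin.G,True)[2]], (Q.apply([0,0,1])@M).round(2))
Q=tl(0,0,0)
for c in([130,30,320],[100,30,330],[0,30,300],[-50,30,200],[-90,30,130]):
    q,e=ik(W(c)+[0,0,73],Q,q0);print(q.round(2),round(e,1))
E
```

```text
0.4 0 [-0.19 -0.03 -0.38  0.84  0.13  1.25] 0.0 [464.  24. 330.]
0.4 0 [-0.14  0.14 -0.59  0.45  0.12  1.29] 0.0 [520.  33. 195.]
0.4 0 [-0.16  0.08 -0.64  0.47  0.13  1.27] 0.0 [491.  28. 207.]
[[35.0, -6.0, 37.0], [86.0, -14.0, 536.0], [398.0, -65.0, 407.0], [411.0, 14.0, 407.0], [408.0, 15.0, 405.0], [491.0, 28.0, 207.0]] [ 0.39  0.   -0.92]
0.4 3.14 [-0.19 -0.03 -0.38  0.84  0.13 -1.9 ] 0.0 [464.  24. 330.]
0.4 3.14 [-0.14  0.14 -0.59  0.45  0.12 -1.85] 0.0 [520.  33. 195.]
0.4 3.14 [-0.16  0.08 -0.64  0.47  0.13 -1.87] 0.0 [491.  28. 207.]
[[35.0, -6.0, 37.0], [86.0, -14.0, 536.0], [398.0, -65.0, 407.0], [411.0, 14.0, 407.0], [408.0, 15.0, 405.0], [491.0, 28.0, 207.0]] [ 0.39  0.   -0.92]
0.52 0 [-0.23 -0.12 -0.53  0.67  0.19  1.22] 0.0 [443.  20. 319.]
0.52 0 [-0.16  0.1  -0.69  0.28  0.16  1.28] 0.0 [515.  32. 192.]
0.52 0 [-0.19  0.03 -0.73  0.31  0.17  1.26] 0.0 [485.  28. 204.]
[[35.0, -7.0, 37.0], [64.0, -12.0, 538.0], [367.0, -70.0, 393.0], [382.0, 9.0, 393.0], [379.0, 10.0, 391.0], [485.0, 28.0, 204.0]] [ 0.5   0.   -0.87]
0.52 3.14 [-0.23 -0.12 -0.53  0.67  0.19 -1.92] 0.0 [443.  20. 319.]
0.52 3.14 [-0.16  0.1  -0.69  0.28  0.16 -1.86] 0.0 [515.  32. 192.]
0.52 3.14 [-0.19  0.03 -0.73  0.31  0.17 -1.88] 0.0 [485.  28. 204.]
[[35.0, -7.0, 37.0], [64.0, -12.0, 538.0], [367.0, -70.0, 393.0], [382.0, 9.0, 393.0], [379.0, 10.0, 391.0], [485.0, 28.0, 204.0]] [ 0.5   0.   -0.87]
[-0.29  0.71  1.    1.87  0.    1.12] 0.0
[-0.31  0.59  0.79  1.77  0.    1.1 ] 0.0
[-0.4   0.29  0.19  1.47  0.    1.01] 0.0
[-0.45  0.19 -0.25  1.13  0.    0.95] 0.0
[-0.5   0.15 -0.51  0.91  0.    0.9 ] 0.0
```

Run:
```python
from h import *
T=lambda u,v:(345+u/4.7-.4,120+v/4.7-.4)
S=lambda u,v:(260+u/4.5-.4,60+v/4.5-.4)
for a,b in((S(204,544),T(66,332)),(S(196,463),T(162,307))):
    p,e=tri(a,b);print(p.round(1),round(e,1),"console:",(M.T@(p-o)).round(1))
Q=tl(.4,0,0);z=Q.apply([0,0,1])
for k in(220,54):print(rel(barrel(0)-z*k,Q))
```

```text
[538.5  56.9 145.7] 0.1 console: [ 54.7 208.3 145.7]
[545.4  -4.8 159.9] 4.3 console: [ 51.4 146.2 159.9]
([211.9, -44.6, 25.0], [0.0562, -0.1178, 0.8432])
([198.4, -60.6, 189.7], [0.0562, -0.1178, 0.8432])
```

The triangulated barrel end is (54.7, 208, 145.7) in the console frame, which agrees with the model (53.9, 209, 145.3).

Request:
step_arm([
  [[30,-6,0],[0.01,-0.02,0.12],0],
  [[60,-12,5],[0.02,-0.04,0.24],0],
  [[90,-18,8],[0.025,-0.05,0.36],0],
  [[120,-24,12],[0.03,-0.065,0.48],0],
  [[150,-30,16],[0.04,-0.08,0.6],0],
  [[180,-37,20],[0.05,-0.1,0.72],0],
  [[212,-45,25],[0.056,-0.118,0.843],0],
  [[212,-45,25],[0.056,-0.118,0.843],0],
])

```text
t: 8.95
tool_pos: [456.9, 25.5, 344.5]
ee_rot: [-0.019, 0.977, 0.082, 0.196]
contact_force: [0.1, -0.8, -1.2]
finger_gap: 85.2
```

Run:
```python
from h import *
s=sensors.get_obs();print(s["t"],s["q"].round(3),s["contact_force"])
Q=tl(.4,0,0);z=Q.apply([0,0,1]);print(rel(barrel(0)-z*54,Q))
for c in("scene","top"):
    im=imaging.capture(c)
    if c=="top":crop(c,im,320,110,170,130,4.6,"t6")
    else:crop(c,im,260,80,130,110,6,"s6")
```

```text
8.95 [-0.189 -0.086 -0.407  0.878  0.14   1.241] [ 0.10020147 -0.78124616 -1.15341024]
([1.1, 3.7, 162.5], [-0.0062, 0.0034, 0.001])
```

View pics/t6.png

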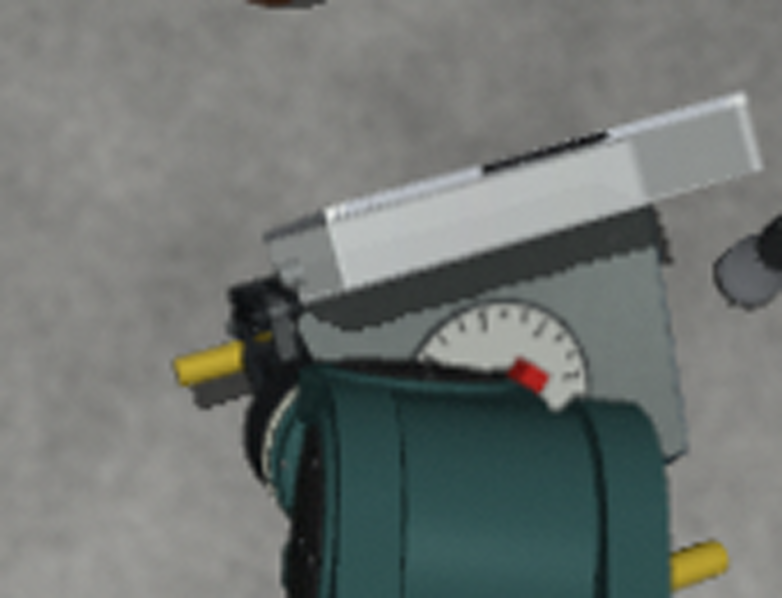

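View pics/s6.png

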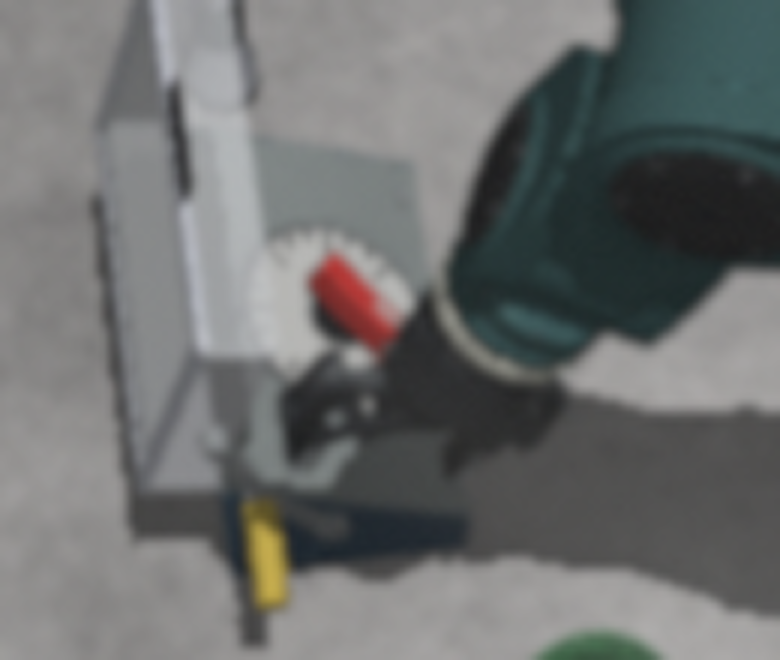

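The gripper is above and in front of the barrel with the jaws lined up across it (top crop (265,320), barrel at (235,358)). Advancing.

Request:
step_arm([
  [[0,1,30],[-0.006,0.003,0],0],
  [[1,3,60],[-0.006,0.003,0],0],
  [[1,4,90],[-0.006,0.003,0],0],
  [[1,4,115],[-0.006,0.003,0],0],
  [[1,4,135],[-0.006,0.003,0],0],
  [[1,4,150],[-0.006,0.003,0],0],
  [[1,4,159],[-0.006,0.003,0],0],
  [[1,4,162],[-0.006,0.003,0],0.1],
])

```text
t: 10.05
tool_pos: [519.7, 30.6, 195.2]
ee_rot: [-0.016, 0.977, 0.08, 0.198]
contact_force: [0.2, -0.2, 0.3]
finger_gap: 76.8
```

Run:
```python
from h import *
s=sensors.get_obs();print(s["t"],s["q"].round(3),s["contact_force"])
Q=tl(.4,0,0);z=Q.apply([0,0,1]);print(rel(barrel(0)-z*54,Q))
for c in("scene","top"):
    im=imaging.capture(c)
    if c=="top":crop(c,im,320,110,170,130,4.6,"t7")
    else:crop(c,im,260,80,130,110,6,"s7")
```

```text
10.05 [-0.147  0.128 -0.624  0.436  0.118  1.283] [ 0.2306441  -0.19192527  0.32721141]
([0.8, -2.7, 0.5], [0.0014, 0.0006, -0.0006])
```

View pics/t7.png

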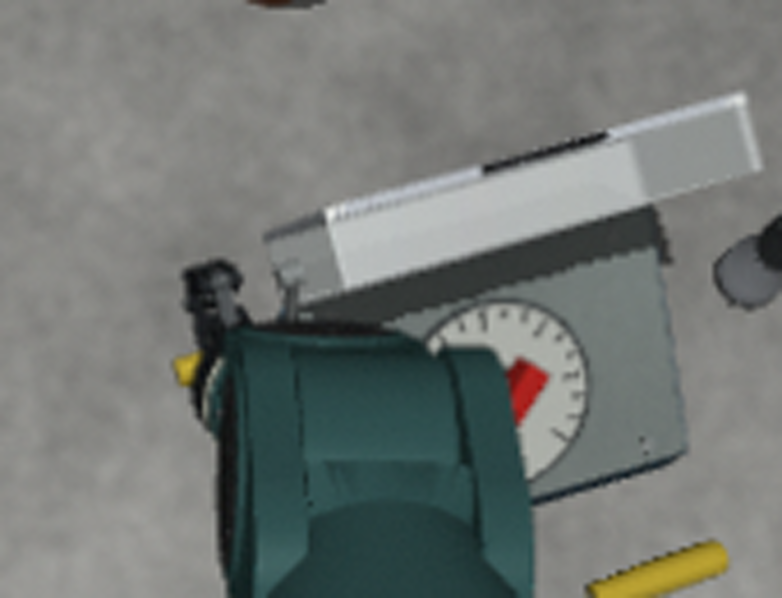

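View pics/s7.png

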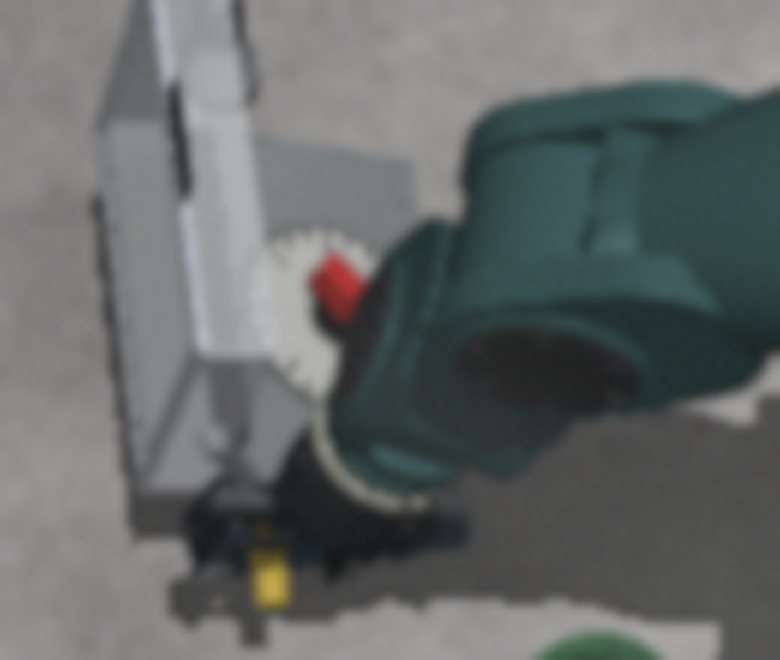

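The jaws straddle the barrel, with its yellow end showing beyond the finger at (270,580) in the scene crop. Closing.

Request:
step_arm([
  [[0.5,-2.5,0],[0,0,0],0.4],
  [[0.5,-2.5,0],[0,0,0],0.6],
  [[0.5,-2.5,0],[0,0,0],0.75],
  [[0.5,-2.5,0],[0,0,0],0.85],
  [[0.5,-2.5,0],[0,0,0],1],
  [[0.5,-2.5,0],[0,0,0],1],
], grip_force=25)

```text
t: 10.9
tool_pos: [519.7, 33.7, 195.8]
ee_rot: [-0.016, 0.977, 0.08, 0.198]
contact_force: [-5.6, -0.7, 5.8]
finger_gap: 18.9
```

```bash
cat > st2.py <<'E'
from h import *
s=sensors.get_obs();P,Q0=cur();print(s["t"],s["q"].round(3),s["finger_gap"],"tool F",Q0.inv().apply(s["contact_force"]).round(2),"console F",(M.T@s["contact_force"]).round(1),Q0.inv().apply(s["wrist_torque"]).round(3))
Q=tl(.4,0,0);z=Q.apply([0,0,1])
g=P+54*Q0.apply([0,0,1]);c=M.T@(g-o);print("grasp console",c.round(1),"ang",np.degrees(np.arctan2(c[2]-77.7,c[0]-10)).round(1),"r",np.hypot(c[2]-77.7,c[0]-10).round(1))
for sw in(0,.1,.2,.3,.4,.5):print(sw,rel(barrel(sw)-z*54,Q))
E
python3 st2.py
```

```text
10.9 [-0.14   0.128 -0.623  0.436  0.116  1.289] 18.917702380442776 tool F [-2.97 -0.26 -7.5 ] console F [-5.7  0.3  5.8] [ 0.161 -0.78  -0.017]
grasp console [ 53.4 188.3 146. ] ang 57.6 r 81.0
0 ([0.1, 0.4, 0.9], [0.0012, 0.0003, -0.0003])
0.1 ([-4.7, 0.4, -5.6], [0.0012, 0.0003, -0.0003])
0.2 ([-10.2, 0.4, -11.5], [0.0012, 0.0003, -0.0003])
0.3 ([-16.2, 0.4, -16.8], [0.0012, 0.0003, -0.0003])
0.4 ([-22.8, 0.4, -21.6], [0.0012, 0.0003, -0.0003])
0.5 ([-29.7, 0.4, -25.6], [0.0012, 0.0003, -0.0003])
```

Request:
step_arm([
  [[-2.3,0,-3.3],[0,0,0],1],
  [[-4.8,0,-6.5],[0,0,0],1],
  [[-7.4,0,-9.5],[0,0,0],1],
  [[-10.2,0,-12.4],[0,0,0],1],
])

```text
t: 11.4
tool_pos: [506.5, 31.4, 203.9]
ee_rot: [-0.016, 0.977, 0.081, 0.199]
contact_force: [5.8, 2.6, 1.3]
finger_gap: 19.1
```

```bash
python3 st2.py
```

```text
11.4 [-0.15   0.096 -0.636  0.454  0.121  1.279] 19.058816095120125 tool F [ 6.13 -1.64  1.23] console F [6.1 1.6 1.3] [ 0.436  1.101 -0.08 ]
grasp console [ 40.2 188.3 154.3] ang 68.5 r 82.3
0 ([9.2, 0.3, 13.6], [0.001, -0.0021, 0.0001])
0.1 ([4.4, 0.3, 7.2], [0.001, -0.0021, 0.0001])
0.2 ([-1.0, 0.3, 1.2], [0.001, -0.0021, 0.0001])
0.3 ([-7.1, 0.3, -4.1], [0.001, -0.0021, 0.0001])
0.4 ([-13.6, 0.3, -8.9], [0.001, -0.0021, 0.0001])
0.5 ([-20.5, 0.3, -12.9], [0.001, -0.0021, 0.0001])
```

Request:
step_arm([
  [[-2,0,0],[0,0,0],1],
  [[-4.5,0,-1.8],[0,0,0],1],
  [[-7.1,0,-4.1],[0,0,0],1],
  [[-10.3,0,-6.5],[0,0,0],1],
  [[-13.6,0,-8.9],[0,0,0],1],
  [[-17,0,-11],[0,0,0],1],
])

```text
t: 12.15
tool_pos: [489.7, 28.4, 210.3]
ee_rot: [-0.016, 0.976, 0.081, 0.203]
contact_force: [10.9, 10.1, 18.5]
finger_gap: 19.2
```

```bash
python3 st2.py;python3 - <<'E'
from h import *
for c in("scene","top"):
    im=imaging.capture(c)
    if c=="top":crop(c,im,320,110,170,130,4.6,"t8")
    else:crop(c,im,260,60,130,110,6,"s8")
E
```

```text
12.15 [-0.165  0.058 -0.662  0.46   0.129  1.265] 19.1682298368026 tool F [ 18.75  -8.12 -12.05] console F [12.4  8.2 18.5] [ 1.533  3.593 -0.139]
grasp console [ 23.5 188.1 160.8] ang 80.8 r 84.2
0 ([22.2, 0.2, 26.3], [0.0007, -0.0103, 0.0015])
0.1 ([17.5, 0.2, 19.8], [0.0007, -0.0103, 0.0015])
0.2 ([12.1, 0.2, 13.8], [0.0007, -0.0103, 0.0015])
0.3 ([6.1, 0.2, 8.4], [0.0007, -0.0103, 0.0015])
0.4 ([-0.4, 0.1, 3.6], [0.0007, -0.0103, 0.0015])
0.5 ([-7.3, 0.1, -0.5], [0.0007, -0.0103, 0.0015])
```

View pics/t8.png

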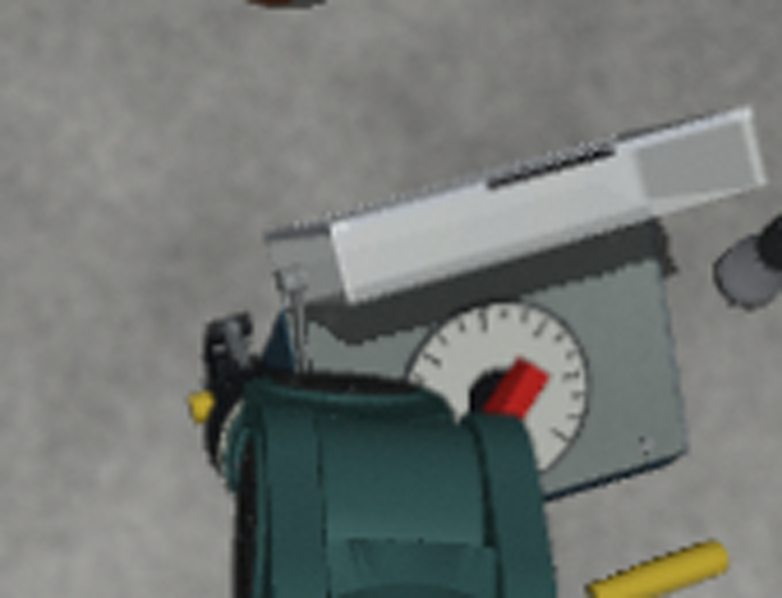

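View pics/s8.png

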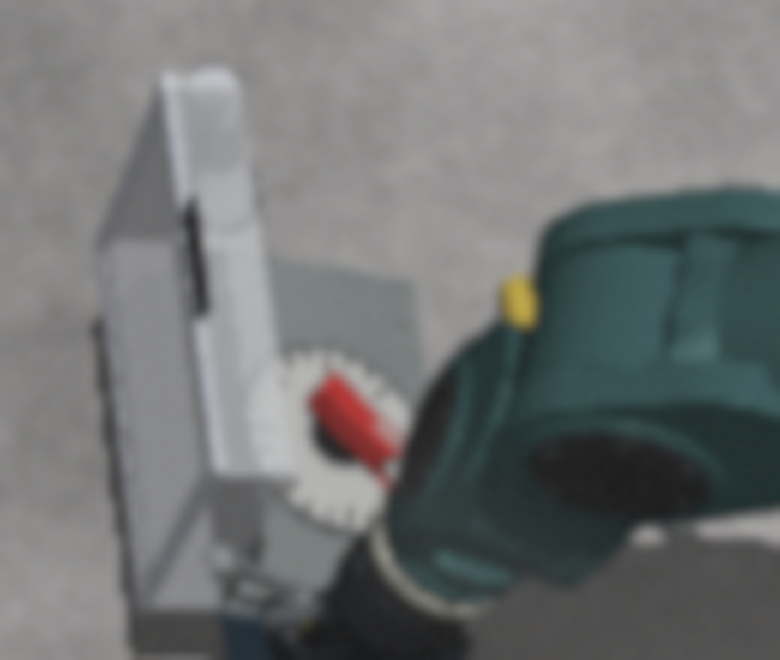

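The cover's edge has swung slightly forward (top crop (740,108), before (740,95)), so the stay is past centre. Releasing and backing out.

Request:
step_arm([
  [[0.5,0,1],[0,0,0],0.6],
  [[0.5,0,1],[0,0,0],0.2],
  [[0.5,0,1],[0,0,0],0],
  [[0.5,0,-15],[0,0,0],0],
  [[0.5,0,-50],[0,0,0],0],
  [[0.5,0,-100],[0,0,0],0],
  [[0.5,0,-150],[0,0,0],0],
  [[0.5,0,-200],[0,0,0],0],
])

```text
t: 13.25
tool_pos: [408.8, 15.6, 392.4]
ee_rot: [-0.016, 0.977, 0.08, 0.198]
contact_force: [1.2, 0.2, -0.3]
finger_gap: 85.6
```

```bash
python3 st2.py | head -2;python3 - <<'E'
from h import *
for c in("scene","top"):
    im=imaging.capture(c);cv2.imwrite(f"pics/{c}9.png",im[:,:,::-1])
    if c=="top":crop(c,im,345,110,170,130,4.6,"t9")
    else:crop(c,im,260,60,130,110,6,"s9")
E
```

```text
13.25 [-0.244 -0.184 -0.355  1.03   0.154  1.191] 85.57726789005054 tool F [ 1.01 -0.03  0.7 ] console F [ 1.2  0.  -0.3] [ 0.001 -0.212  0.068]
grasp console [-59.  188.7 342.6] ang 104.6 r 273.7
```

View pics/t9.png

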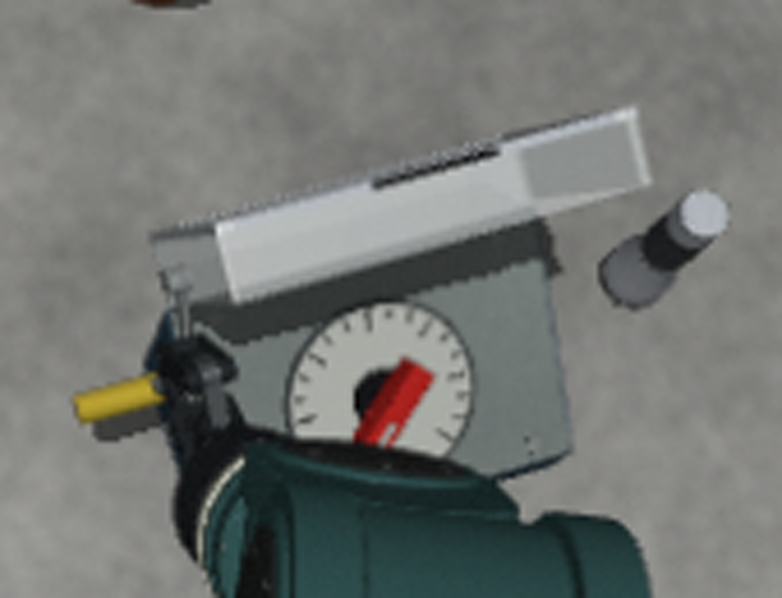

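View pics/s9.png

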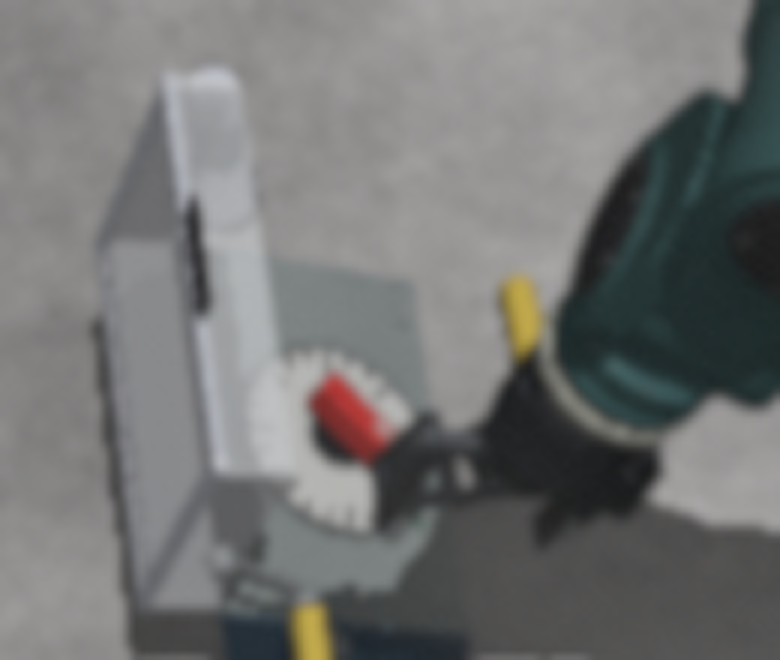

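The knee stays unlocked: the barrel is at (115,397) in the top crop and the cover leans a few degrees further forward. Now I plan the pushing path from behind and above.

```bash
cat >> h.py <<'E'
def cov(c,s,off=0,y=40):
    al=np.radians(15)+c;return W([78+(49+off)*np.cos(al)-s*np.sin(al),y,140+(49+off)*np.sin(al)+s*np.cos(al)])
def pose(tip,tilt,phi=np.pi/2):
    Q=tl(tilt,0,phi);return tip-73*Q.apply([0,0,1]),Q
E
python3 - <<'E'
from h import *;from kin import *;import kin
s0=sensors.get_obs();kin.DATA.append((s0["q"],s0["tool_pos"],s0["ee_rot"]))
# estimate cover angle from edge corners: top crop t9 right rim outer corner (634,108)
for c in(0,.05,.1,.15,.2):
    al=np.radians(15)+c
    for y in (128,-128):
        p=cov(c,180,0,y);print(c,y,((proj("top",p)[0]-[345,110]+.4)*4.6).round(0),((proj("scene",p)[0]-[260,60]+.4)*6).round(0))
q=s0["q"]
for nm,(P,Q) in [("a",pose(W([20,40,400]),0.1)),("b",pose(W([130,40,390]),0)),("c",pose(W([120,40,312]),0))]+[(c,pose(cov(c,165),t)) for c,t in((.1,0),(.5,.1),(.9,.25),(1.3,.35),(1.6,.45),(1.83,.45))]:
    q,e=ik(P,Q,q);f=fk(q,kin.G,True)[2];print(nm,q.round(2),round(e,1),P.round(0),"wrist",f[2].round(0),"elb",f[1].round(0))
E
```

```text
0 128 [211. 210.] [198. 474.]
0 -128 [629.  93.] [149.  77.]
0.05 128 [216. 225.] [215. 472.]
0.05 -128 [635. 108.] [165.  75.]
0.1 128 [221. 240.] [232. 470.]
0.1 -128 [640. 123.] [181.  74.]
0.15 128 [226. 256.] [249. 469.]
0.15 -128 [645. 138.] [197.  73.]
0.2 128 [231. 272.] [266. 468.]
0.2 -128 [650. 154.] [213.  73.]
a [-0.38  0.35  0.57  1.7   0.05 -0.55] 0.0 [ 525. -116.  473.] wrist [ 471. -191.  700.] elb [187. -76. 530.]
b [-0.28  0.75  1.26  2.02  0.01 -0.44] 18.5 [640. -97. 463.] wrist [ 587. -166.  673.] elb [350. -99. 424.]
c [-0.28  0.61  0.75  1.71  0.   -0.44] 0.0 [630. -98. 385.] wrist [ 607. -172.  614.] elb [300. -85. 468.]
0.1 [-0.32  0.45  0.45  1.58 -0.   -0.48] 0.0 [ 577. -107.  385.] wrist [ 550. -180.  614.] elb [232. -76. 511.]
0.5 [-0.41  0.22  0.06  1.32  0.05 -0.57] 0.0 [ 505. -119.  366.] wrist [ 449. -193.  593.] elb [130. -56. 549.]
0.9 [-0.54  0.03 -0.32  1.03  0.16 -0.69] 0.0 [ 441. -130.  321.] wrist [ 344. -205.  543.] elb [ 43. -26. 563.]
1.3 [-0.65 -0.06 -0.61  0.78  0.25 -0.78] 0.0 [ 402. -136.  259.] wrist [ 276. -210.  474.] elb [  6.  -5. 563.]
1.6 [-0.73 -0.07 -0.81  0.54  0.35 -0.84] 0.0 [ 388. -139.  205.] wrist [ 236. -211.  411.] elb [  1.  -1. 563.]
1.83 [-0.72 -0.02 -0.89  0.4   0.34 -0.83] 0.0 [ 393. -138.  166.] wrist [ 242. -211.  372.] elb [ 21. -18. 564.]
```

Run:
```python
from h import *;from kin import *;import kin
s0=sensors.get_obs();kin.DATA.append((s0["q"],s0["tool_pos"],s0["ee_rot"]))
q=s0["q"]
for nm,(P,Q) in [("a",pose(W([-40,80,365]),0.2)),("a2",pose(W([30,80,365]),0.)),("b",pose(W([115,80,358]),0)),("c",pose(W([115,80,305]),0))]:
    q,e=ik(P,Q,q);f=fk(q,kin.G,True)[2];print(nm,q.round(2),round(e,1),P.round(0),"wrist",f[2].round(0),"elb",f[1].round(0),rel(P,Q))
```

```text
a [-0.42  0.07  0.07  1.4   0.11 -0.57] 0.0 [452. -88. 437.] wrist [ 373. -165.  661.] elb [ 66. -29. 561.] ([38.9, 108.4, -27.6], [0.1646, -0.1585, -1.5649])
a2 [-0.28  0.37  0.5   1.7   0.   -0.45] 0.0 [535. -74. 438.] wrist [ 511. -147.  667.] elb [203. -59. 526.] ([117.1, 108.3, 4.4], [0.3213, -0.3153, -1.5478])
b [-0.22  0.66  1.01  1.91  0.   -0.39] 0.0 [619. -60. 431.] wrist [ 600. -135.  660.] elb [324. -73. 453.] ([192.5, 108.2, 44.4], [0.3213, -0.3153, -1.5478])
c [-0.22  0.55  0.61  1.63  0.   -0.39] 0.0 [619. -60. 378.] wrist [ 600. -135.  607.] elb [278. -63. 487.] ([171.6, 108.0, 93.1], [0.3213, -0.3153, -1.5478])
```

Request:
step_arm([
  [[0,0,-40],[0.01,-0.01,-0.17],0.3],
  [[5,15,-45],[0.03,-0.03,-0.35],0.6],
  [[10,30,-45],[0.05,-0.05,-0.53],1],
  [[15,45,-45],[0.07,-0.07,-0.7],1],
  [[20,60,-42],[0.09,-0.09,-0.88],1],
  [[25,75,-40],[0.11,-0.11,-1.06],1],
  [[32,92,-35],[0.13,-0.13,-1.24],1],
  [[38,108,-30],[0.15,-0.145,-1.42],1],
])

```text
t: 14.35
tool_pos: [451.1, -87.7, 432.5]
ee_rot: [0.055, 0.694, 0.713, 0.088]
contact_force: [0.1, -0.3, -0.5]
finger_gap: -0.1
```

Run:
```python
from h import *
s=sensors.get_obs();print(s["t"],s["q"].round(3),s["finger_gap"])
for P,Q in (pose(W([30,80,365]),0),pose(W([120,80,360]),0)):print(rel(P,Q))
```

```text
14.35 [-0.431  0.032 -0.004  1.372  0.129 -0.447] -0.08366924159240284
([11.6, 83.8, 12.1], [0.2056, -0.0307, -0.1372])
([23.4, 170.0, 35.5], [0.2056, -0.0307, -0.1372])
```

Request:
step_arm([
  [[2,10,-5],[0.05,-0.008,-0.035],1],
  [[5,30,-3],[0.1,-0.015,-0.07],1],
  [[8,55,2],[0.15,-0.023,-0.1],1],
  [[12,84,10],[0.2056,-0.03,-0.137],1],
  [[15,105,17],[0.2056,-0.03,-0.137],1],
  [[18,128,23],[0.2056,-0.03,-0.137],1],
  [[21,150,30],[0.2056,-0.03,-0.137],1],
  [[23,170,35],[0.2056,-0.03,-0.137],1],
])

```text
t: 15.35
tool_pos: [624.5, -59.4, 433.4]
ee_rot: [-0.001, 0.649, 0.761, 0.001]
contact_force: [-0.1, -0.2, 0.4]
finger_gap: -0.4
```

Run:
```python
from h import *
s=sensors.get_obs();print(s["t"],s["q"].round(3),s["contact_force"],M.T@(s["tool_pos"]-o))
for P,Q in (pose(W([120,80,305]),0),pose(cov(.05,160,6,80),0)):print(rel(P,Q))
for c in("scene","top"):
    im=imaging.capture(c)
    if c=="top":crop(c,im,345,90,170,130,4.6,"t10")
    else:crop(c,im,240,60,130,110,6,"s10")
```

```text
15.35 [-0.225  0.473  0.632  1.73   0.002 -0.385] [-0.13383705 -0.21618164  0.42056049] [120.50603707  79.34938588 433.4202179 ]
([0.5, -0.5, 55.4], [0.0003, -0.0021, -0.0057])
([0.3, -39.3, 51.3], [0.0003, -0.0021, -0.0057])
```

View pics/t10.png

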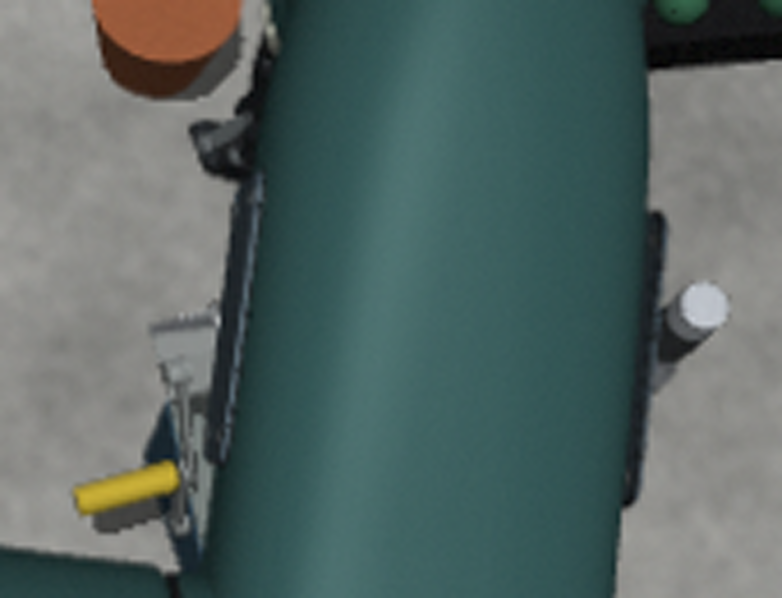

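View pics/s10.png

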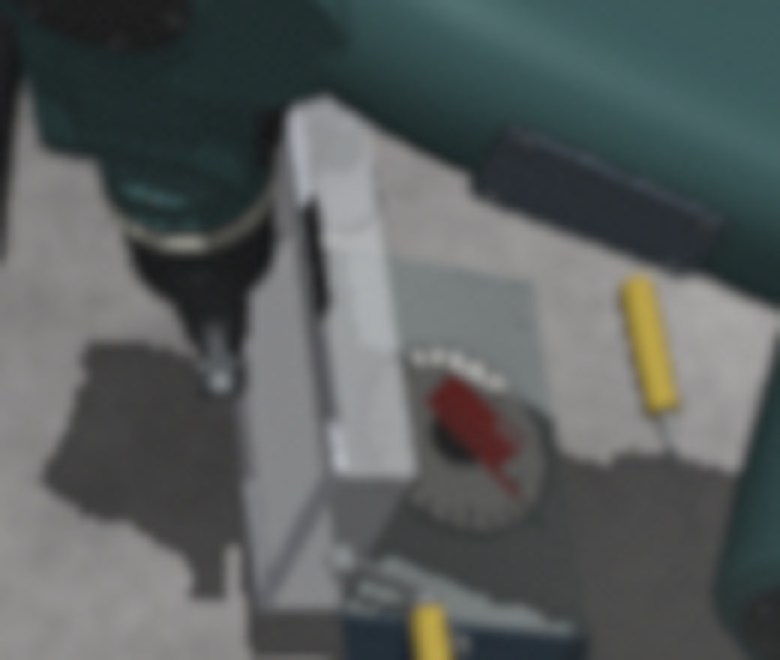

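The gripper, fingers shut, is behind the cover with its tip at (220,378) in the scene crop and clear of the outer face. Lowering it, then approaching the face.

Request:
step_arm([
  [[0,0,15],[0,0,0],1],
  [[0,0,30],[0,0,0],1],
  [[0,0,42],[0,0,0],1],
  [[0,-5,51],[0,0,0],1],
  [[0,-15,51],[0,0,0],1],
  [[0,-24,51],[0,0,0],1],
  [[0,-30,51],[0,0,0],1],
])

```text
t: 16.32
tool_pos: [593.2, -64.4, 384.4]
ee_rot: [0.0, 0.649, 0.761, 0.001]
contact_force: [-0.2, -0.2, -0.5]
finger_gap: 0.1
```

```bash
cat > st3.py <<'E'
from h import *
s=sensors.get_obs();P,Q0=cur();print(s["t"],s["q"].round(3),"console F",(M.T@s["contact_force"]).round(1))
tip=P+73*Q0.apply([0,0,1]);print("tip console",(M.T@(tip-o)).round(1))
import sys
for a in sys.argv[1:]:
    c,t,off=map(float,a.split(","));PP,Q=pose(cov(c,160,off,80),t);print(c,t,rel(PP,Q))
E
python3 st3.py .05,0,0 .1,0,0 .2,0,0 .3,0,0
```

```text
16.325 [-0.245  0.386  0.353  1.536  0.002 -0.404] console F [-0.2 -0.2 -0.5]
tip console [ 89.   79.7 311.4]
0.05 0.0 ([0.3, -13.2, 4.1], [0.0027, -0.0012, -0.006])
0.1 0.0 ([0.3, -21.6, 4.4], [0.0027, -0.0012, -0.006])
0.2 0.0 ([0.2, -38.2, 6.3], [0.0027, -0.0012, -0.006])
0.3 0.0 ([0.1, -54.6, 9.8], [0.0027, -0.0012, -0.006])
```

Request:
step_arm([
  [[0,-7,4],[0,0,0],1],
  [[0,-14,4],[0,0,0],1],
  [[0,-21.6,4.4],[0,0,0],1],
  [[0,-30,5.3],[0,0,0],1],
  [[0,-38,6.3],[0,0,0],1],
])

```text
t: 16.95
tool_pos: [555.8, -70.3, 377.4]
ee_rot: [0.0, 0.649, 0.761, 0.001]
contact_force: [2.9, -0.4, 0.2]
finger_gap: 0.1
```

```bash
python3 st3.py .2,0,0 .3,0.03,0 .4,0.06,0 .5,0.1,0 .6,.13,0
```

```text
16.95 [-0.272  0.317  0.227  1.48   0.002 -0.431] console F [ 2.8 -0.9  0.2]
tip console [ 51.1  80.  304.4]
0.2 0.0 ([0.1, -0.4, -0.7], [0.0019, -0.0016, -0.0057])
0.3 0.03 ([-0.0, -18.9, 2.9], [-0.0281, -0.0015, -0.0058])
0.4 0.06 ([-0.1, -37.0, 8.1], [-0.0581, -0.0014, -0.0058])
0.5 0.1 ([-0.2, -55.2, 15.1], [-0.0981, -0.0013, -0.0058])
0.6 0.13 ([-0.4, -72.0, 23.5], [-0.1281, -0.0012, -0.0058])
```

Contact at about 3 N, as stated for the hinge. Continuing the push along the arc.

Request:
step_arm([
  [[0,-9,1],[-0.014,0,0],1],
  [[0,-19,3],[-0.028,0,0],1],
  [[0,-28,5.3],[-0.043,0,0],1],
  [[0,-37,8.1],[-0.058,0,0],1],
  [[0,-46,11.4],[-0.078,0,0],1],
  [[0,-55,15.1],[-0.098,0,0],1],
  [[0,-64,19.2],[-0.113,0,0],1],
  [[0,-72,23.5],[-0.128,0,0],1],
])

```text
t: 17.95
tool_pos: [484.5, -81.6, 353.7]
ee_rot: [0.042, 0.647, 0.759, 0.05]
contact_force: [2.1, 0.6, 0.5]
finger_gap: -0.1
```

```bash
python3 st3.py .6,.13,0 .7,.17,0 .8,.2,0 .9,.24,0 1,.27,0
python3 - <<'E'
from h import *
for c in("scene","top"):
    im=imaging.capture(c)
    if c=="top":crop(c,im,320,100,190,145,4.2,"t11")
    else:crop(c,im,240,60,130,110,6,"s11")
E
```

```text
17.95 [-0.362  0.122 -0.104  1.232  0.066 -0.517] console F [2.2 0.2 0.5]
tip console [-11.7  80.5 281.3]
0.6 0.13 ([-0.4, 0.2, 0.0], [0.0004, -0.0007, -0.006])
0.7 0.17 ([-0.5, -17.5, 7.8], [-0.0396, -0.0006, -0.006])
0.8 0.2 ([-0.6, -33.6, 17.2], [-0.0696, -0.0005, -0.006])
0.9 0.24 ([-0.7, -49.5, 28.0], [-0.1096, -0.0004, -0.006])
1.0 0.27 ([-0.8, -63.5, 40.1], [-0.1396, -0.0003, -0.006])
```

View pics/t11.png

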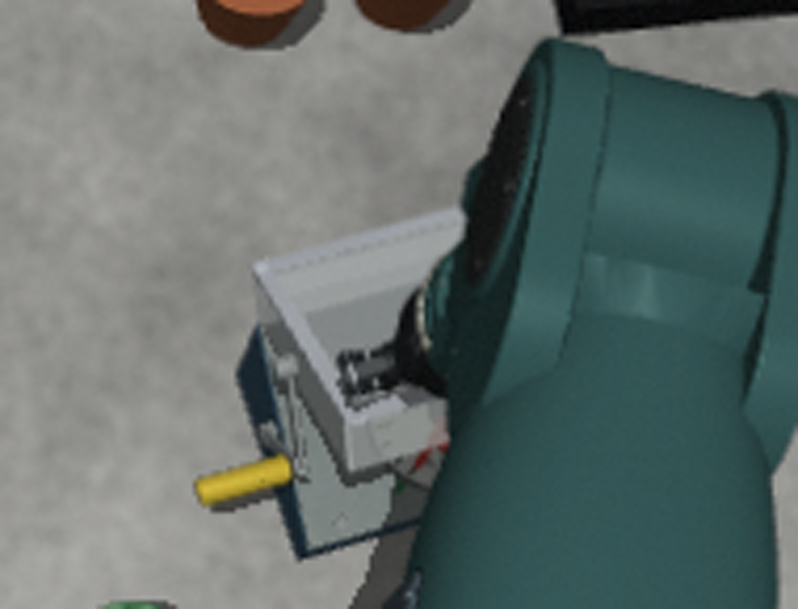

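View pics/s11.png

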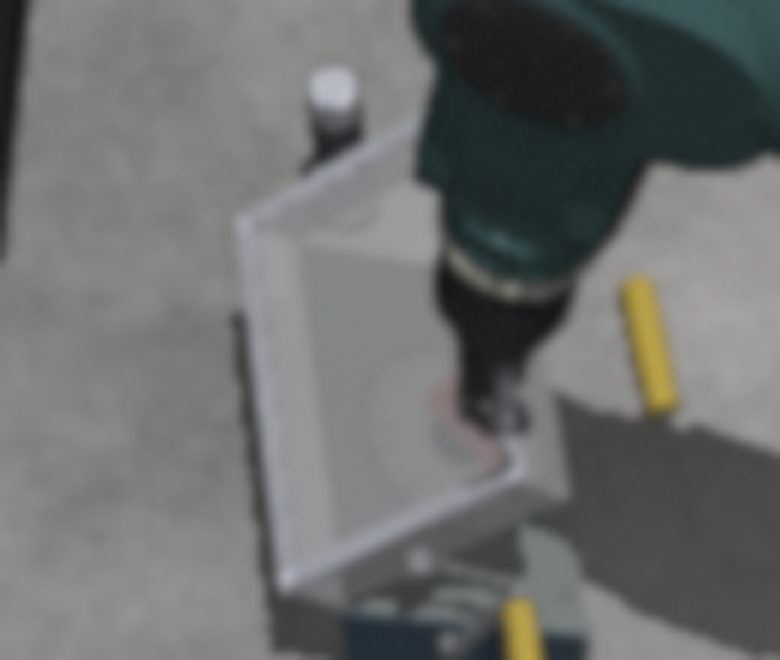

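The cover is about a third of the way down, with the fingertip on its outer face near the free edge ((490,420) in the scene crop). The torch and screwdriver have not moved.

Request:
step_arm([
  [[0,-9,3.5],[-0.02,0,0],1],
  [[0,-17.5,7.8],[-0.04,0,0],1],
  [[0,-26,12.4],[-0.055,0,0],1],
  [[0,-34,17.2],[-0.07,0,0],1],
  [[0,-42,22.5],[-0.09,0,0],1],
  [[0,-49.5,28],[-0.11,0,0],1],
  [[0,-57,34],[-0.125,0,0],1],
  [[0,-63.5,40],[-0.14,0,0],1],
])

```text
t: 19.05
tool_pos: [427.9, -90.8, 305.6]
ee_rot: [0.087, 0.643, 0.754, 0.103]
contact_force: [-0.1, -0.2, 0.9]
finger_gap: 0.3
```

```bash
python3 st3.py 1,.27,0 1.1,.3,0 1.2,.34,0 1.3,.37,0 1.4,.4,0
```

```text
19.05 [-0.476 -0.026 -0.417  0.96   0.16  -0.617] console F [-0.1 -0.2  0.9]
tip console [-59.1  80.7 235.2]
1.0 0.27 ([-0.7, -0.3, -0.2], [0.0006, 0.0001, -0.006])
1.1 0.3 ([-0.8, -14.8, 11.1], [-0.0294, 0.0002, -0.006])
1.2 0.34 ([-0.9, -28.9, 23.8], [-0.0694, 0.0003, -0.006])
1.3 0.37 ([-1.0, -40.9, 37.5], [-0.0994, 0.0004, -0.006])
1.4 0.4 ([-1.0, -51.4, 52.2], [-0.1294, 0.0005, -0.006])
```

Request:
step_arm([
  [[0,-7.5,5.5],[-0.015,0,0],1],
  [[0,-14.8,11],[-0.03,0,0],1],
  [[0,-22,17.3],[-0.05,0,0],1],
  [[0,-29,23.8],[-0.07,0,0],1],
  [[0,-35,30.5],[-0.085,0,0],1],
  [[0,-41,37.5],[-0.1,0,0],1],
  [[0,-46.3,44.7],[-0.115,0,0],1],
  [[0,-51.4,52.2],[-0.13,0,0],1],
])

```text
t: 20.05
tool_pos: [392.9, -96.3, 241.4]
ee_rot: [0.129, 0.636, 0.746, 0.152]
contact_force: [0.1, 0.2, -0.9]
finger_gap: 0.4
```

```bash
python3 st3.py 1.4,.4,0 1.5,.42,0 1.6,.44,0 1.7,.45,0 1.8,.45,0;  python3 - <<'E'
from h import *
for c in("scene","top"):
    im=imaging.capture(c)
    if c=="top":crop(c,im,320,100,190,145,4.2,"t12")
    else:crop(c,im,250,60,130,110,6,"s12")
E
```

```text
20.05 [-0.588 -0.094 -0.698  0.667  0.269 -0.706] console F [ 0.2  0.2 -0.9]
tip console [-85.6  80.9 174.2]
1.4 0.4 ([-1.0, -0.1, -0.2], [0.0009, 0.0009, -0.0059])
1.5 0.42 ([-1.1, -10.4, 14.0], [-0.0191, 0.001, -0.0059])
1.6 0.44 ([-1.1, -19.3, 29.1], [-0.0391, 0.001, -0.0059])
1.7 0.45 ([-1.1, -25.8, 44.8], [-0.0491, 0.001, -0.0059])
1.8 0.45 ([-1.1, -30.1, 61.0], [-0.0491, 0.001, -0.0059])
```

View pics/t12.png

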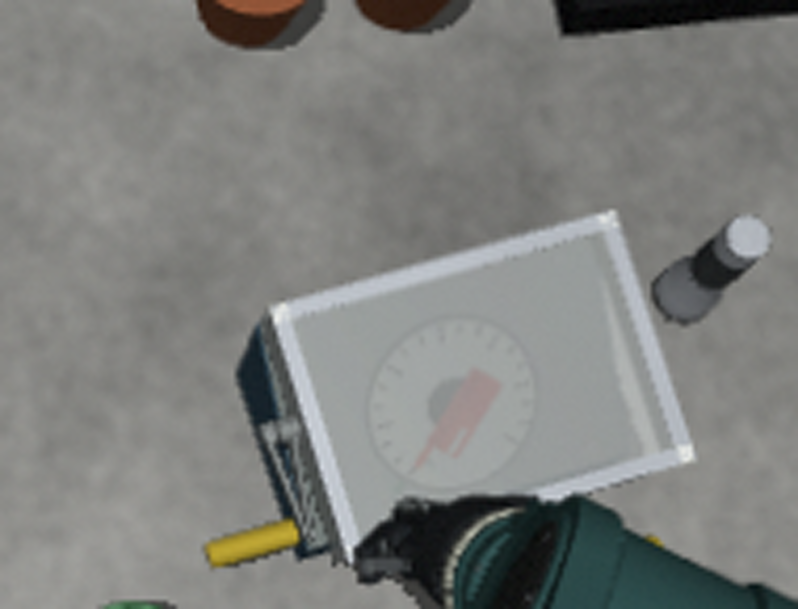

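View pics/s12.png

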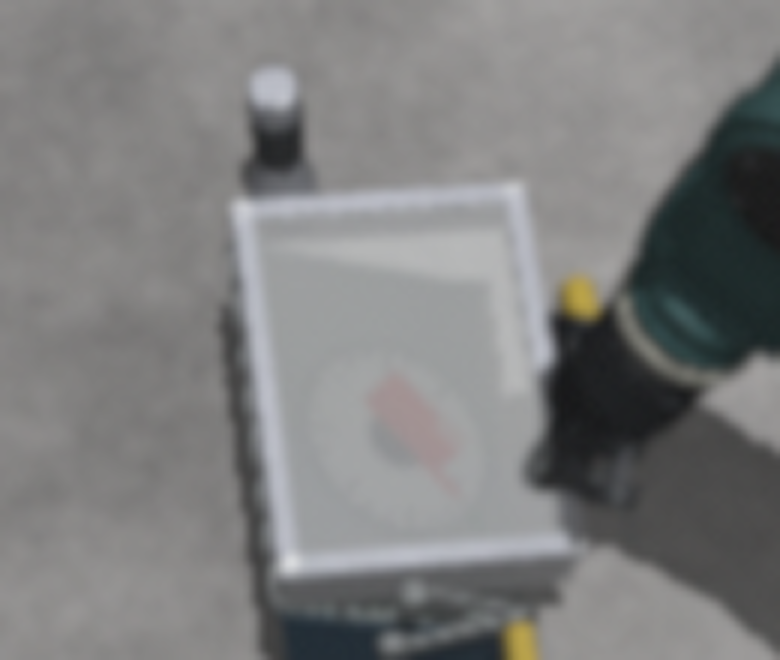

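The cover is most of the way down. The knob pointer still sits at its mark, seen through the sheet at (418,468) in the top crop. Pressing on to the stop.

Request:
step_arm([
  [[0,-5,7],[-0.01,0,0],1],
  [[0,-10.4,14],[-0.019,0,0],1],
  [[0,-15,21.5],[-0.029,0,0],1],
  [[0,-18,29],[-0.039,0,0],1],
  [[0,-22,37],[-0.045,0,0],1],
  [[0,-24,45],[-0.049,0,0],1],
])

```text
t: 20.9
tool_pos: [388.5, -96.9, 190.5]
ee_rot: [0.144, 0.633, 0.742, 0.17]
contact_force: [-0.6, -1.2, 1.2]
finger_gap: -0.1
```

```bash
python3 st3.py 1.7,.45,0 1.75,.45,0 1.8,.45,0 1.833,.45,0
```

```text
20.9 [-0.618 -0.06  -0.847  0.454  0.311 -0.725] console F [-0.8 -1.1  1.2]
tip console [-86.8  81.1 124.7]
1.7 0.45 ([-1.2, -1.9, -0.4], [-0.0009, 0.0011, -0.006])
1.75 0.45 ([-1.2, -4.6, 7.5], [-0.0009, 0.0011, -0.006])
1.8 0.45 ([-1.2, -6.9, 15.5], [-0.0009, 0.0011, -0.006])
1.833 0.45 ([-1.2, -8.2, 20.9], [-0.0009, 0.0011, -0.006])
```

Request:
step_arm([
  [[0,-2,5],[0,0,0],1],
  [[0,-4,10],[0,0,0],1],
  [[0,-5,14],[0,0,0],1],
  [[0,-5,14],[0,0,0],1],
])

```text
t: 21.4
tool_pos: [390.1, -96.6, 176.1]
ee_rot: [0.144, 0.633, 0.742, 0.17]
contact_force: [1.3, -0.3, 0.1]
finger_gap: -0.2
```

```bash
python3 st3.py 1.8,.45,0 1.833,.45,0
```

```text
21.4 [-0.614 -0.037 -0.875  0.402  0.309 -0.721] console F [ 1.2 -0.5  0.1]
tip console [-85.2  81.1 110.4]
1.8 0.45 ([-1.2, -2.1, 1.9], [-0.0013, 0.0008, -0.0059])
1.833 0.45 ([-1.2, -3.4, 7.2], [-0.0013, 0.0008, -0.0059])
```

Request:
step_arm([
  [[0,-1,2],[0,0,0],1],
  [[0,-1,4],[0,0,0],1],
  [[0,-1,4],[0,0,0],1],
])

```text
t: 21.78
tool_pos: [390.9, -96.5, 172.2]
ee_rot: [0.144, 0.632, 0.742, 0.17]
contact_force: [-0.2, -0.6, -0.2]
finger_gap: 0.2
```

```bash
python3 st3.py 1.8,.45,0 1.833,.45,0
python3 - <<'E'
from h import *
for c in("scene","top"):
    im=imaging.capture(c);cv2.imwrite(f"pics/{c}13.png",im[:,:,::-1])
    if c=="top":crop(c,im,345,120,160,125,5,"t13")
    else:crop(c,im,250,60,130,110,6,"s13")
E
```

```text
21.775 [-0.613 -0.03  -0.883  0.387  0.309 -0.72 ] console F [-0.3 -0.6 -0.2]
tip console [-84.3  81.1 106.5]
1.8 0.45 ([-1.2, -1.2, -2.0], [-0.0011, 0.001, -0.0058])
1.833 0.45 ([-1.2, -2.5, 3.4], [-0.0011, 0.001, -0.0058])
```

View pics/t13.png

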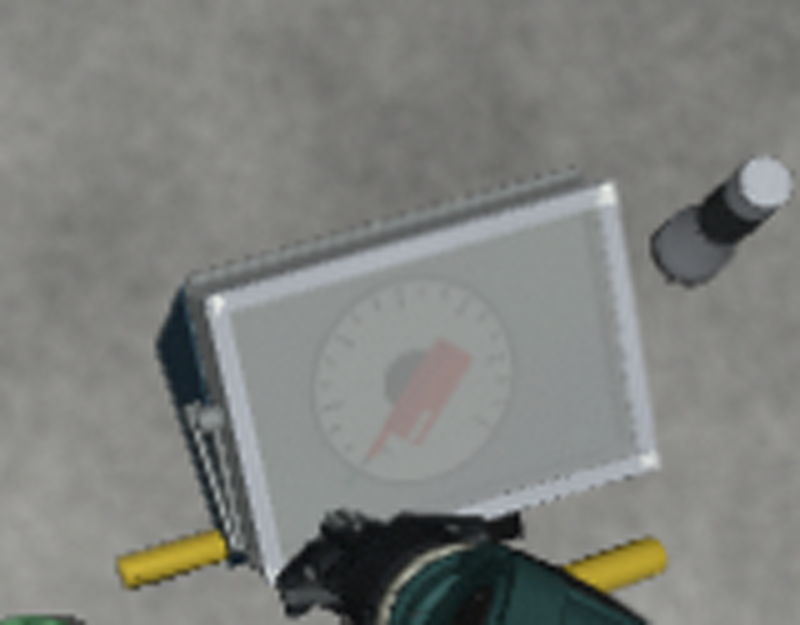

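View pics/s13.png

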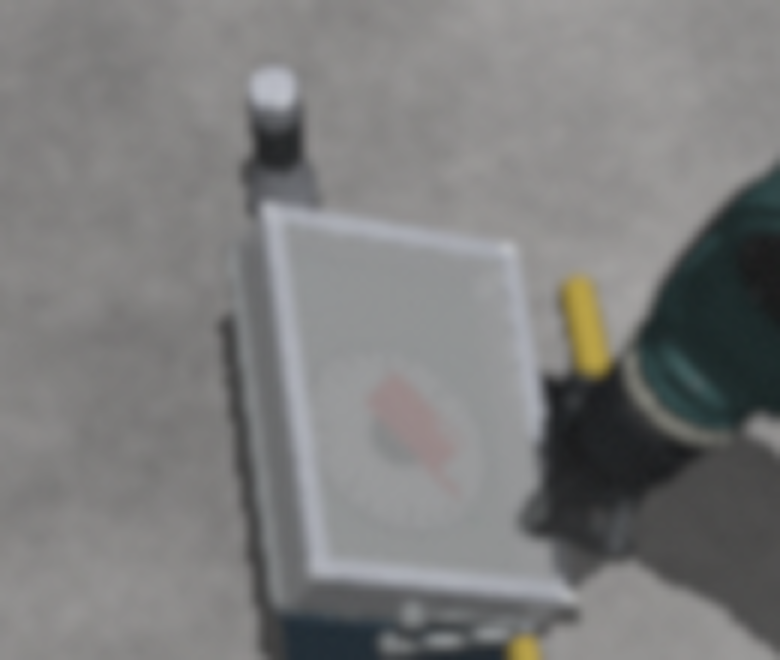

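```bash
python3 - <<'E'
from h import *
for c in(1.7,1.75,1.8,1.833):
    print(c,[((proj("top",cov(c,s,0,y))[0]-[345,120]+.4)*5).round(0).tolist() for s,y in((180,-128),(0,-128),(0,128))],[((proj("scene",cov(c,s,0,y))[0]-[250,60]+.4)*6).round(0).tolist() for s,y in((180,-128),(0,-128),(0,128),(180,128))])
E
python3 st3.py 1.75,.45,0
```

```text
1.7 [[673.0, 462.0], [613.0, 174.0], [205.0, 290.0]] [[519.0, 229.0], [257.0, 203.0], [305.0, 576.0], [579.0, 589.0]]
1.75 [[667.0, 463.0], [614.0, 178.0], [206.0, 294.0]] [[517.0, 237.0], [261.0, 203.0], [309.0, 576.0], [576.0, 595.0]]
1.8 [[661.0, 463.0], [615.0, 182.0], [207.0, 298.0]] [[514.0, 244.0], [264.0, 204.0], [313.0, 577.0], [573.0, 601.0]]
1.833 [[657.0, 463.0], [615.0, 185.0], [207.0, 301.0]] [[511.0, 249.0], [267.0, 204.0], [315.0, 577.0], [570.0, 605.0]]
21.875 [-0.613 -0.03  -0.882  0.387  0.309 -0.72 ] console F [ 0.8 -0.2 -0.2]
tip console [-84.3  81.1 106.6]
1.75 0.45 ([-1.1, 1.0, -9.9], [-0.001, 0.0011, -0.0058])
```

The rim corners at (655,462) and (608,190) match c ≈ 1.82 in the top view. I'll press until a clear reaction shows that it is seated.

Request:
step_arm([
  [[0,-0.5,1.5],[0,0,0],1],
  [[0,-1,3],[0,0,0],1],
  [[0,-1,3],[0,0,0],1],
])

```text
t: 22.25
tool_pos: [391.4, -96.5, 169.2]
ee_rot: [0.144, 0.632, 0.742, 0.17]
contact_force: [0.3, -0.3, 3.0]
finger_gap: 0.4
```

```bash
python3 st3.py 1.833,.45,0
```

```text
22.25 [-0.612 -0.024 -0.888  0.375  0.308 -0.719] console F [ 0.3 -0.3  3. ]
tip console [-83.8  81.  103.4]
1.833 0.45 ([-1.1, -1.6, 0.4], [-0.0008, 0.0012, -0.0058])
```

Request:
step_arm([
  [[0,0,1],[0,0,0],1],
  [[0,0,2],[0,0,0],1],
  [[0,0,2],[0,0,0],1],
])

```text
t: 22.62
tool_pos: [391.9, -96.4, 168.4]
ee_rot: [0.144, 0.633, 0.742, 0.17]
contact_force: [-33.0, 0.3, 47.6]
finger_gap: -0.1
```

```bash
python3 st3.py 1.833,.45,0
```

```text
22.625 [-0.61  -0.023 -0.89   0.37   0.307 -0.717] console F [-32.5   5.7  47.6]
tip console [-83.3  80.9 102.7]
1.833 0.45 ([-1.1, -1.7, -0.5], [-0.0004, 0.0024, -0.0059])
```

It is hard against its seat (about 57 N), so I back off at once and look.

Request:
step_arm([
  [[0,0,-2],[0,0,0],1],
  [[0,0,-10],[0,0,0],1],
  [[0,0,-30],[0,0,0],1],
  [[0,0,-60],[0,0,0],1],
  [[0,0,-100],[0,0,0],1],
  [[0,0,-140],[0,0,0],1],
  [[0,0,-180],[0,0,0],1],
])

```text
t: 23.5
tool_pos: [314.2, -108.6, 331.0]
ee_rot: [0.144, 0.632, 0.742, 0.17]
contact_force: [0.8, -1.2, -0.5]
finger_gap: -0.1
```

```bash
python3 st3.py
python3 - <<'E'
from h import *
for c in("scene","top"):
    im=imaging.capture(c);cv2.imwrite(f"pics/{c}14.png",im[:,:,::-1])
    if c=="top":crop(c,im,345,120,160,125,5,"t14")
    else:crop(c,im,250,60,130,110,6,"s14")
E
```

```text
23.5 [-0.83  -0.282 -0.582  1.014  0.372 -0.94 ] console F [ 0.6 -1.3 -0.5]
tip console [-162.    81.7  265.3]
```

View pics/t14.png

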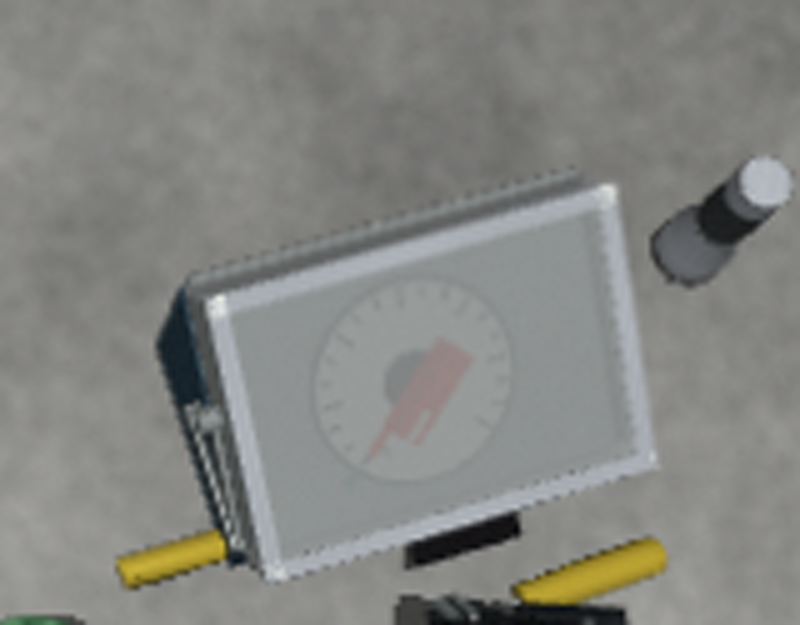

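View pics/s14.png

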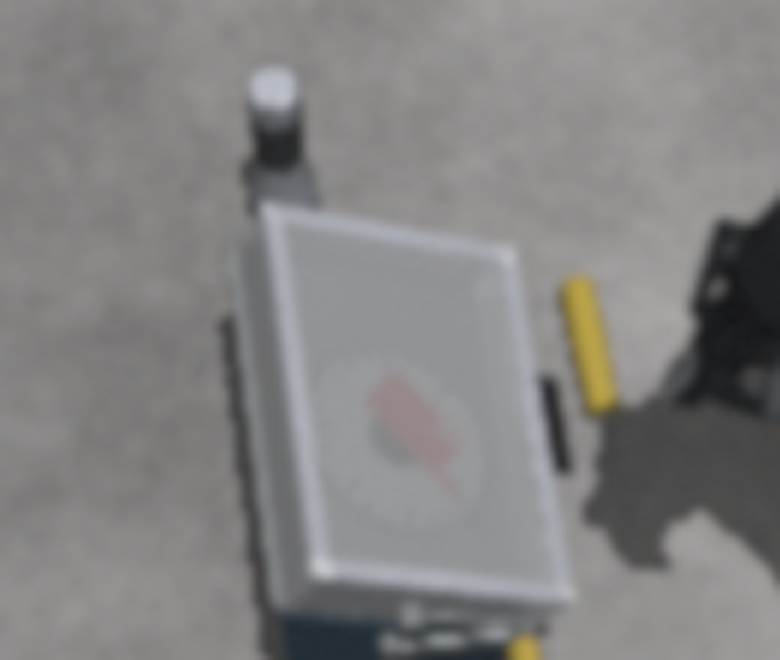

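View pics/top14.png

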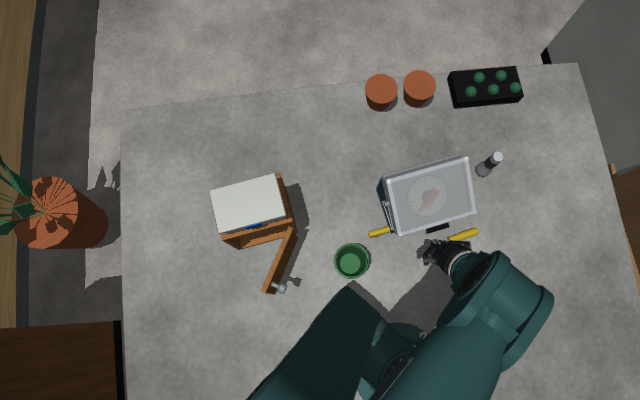

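The cover is shut: its rim corners are at (655,464) in the top crop and (512,250) in the scene crop, against (657,463) and (511,249) expected at 1.833 rad. The pointer is still at zero, and the pot (352,260), torch (490,163), screwdriver and door look unchanged. The arm is clear, so I'm handing in.

```bash
python3 -c "
from rig import close_job
print(close_job())"
```

```text
the job is handed in; nothing more can be done
None
```

The job is handed in at about 23.6 s on the robot's clock (limit 69 s). All three steps look complete in the last pictures; no verdict was reported.

- **Knob:** I gripped it along the panel normal and turned it anticlockwise until the torque jumped to about 1.26 N m at the zero stop. The pointer then read 0.03–0.04 rad from home in both views, inside the 0.07 limit, and it still points at the zero mark through the shut cover.
- **Stay:** I gripped the barrel and swung it about 0.41 rad on its circle, well past the 0.15 rad centre. After release it stayed unlocked and the cover had lowered slightly, to about 0.05 rad. I did not measure the folded knee angle directly. The pictures show the stay folded with the cover down.
- **Cover:** I pushed it down slowly from behind with shut fingers, at about 0.4 rad/s and a few newtons. Its rim corners match the fully shut position of 1.833 rad to within a few enlarged-crop pixels in both views.
- **Bystanders:** The pot, torch, screwdriver and cabinet door look where they were in the final pictures, and the arm stands clear with no contact force.

**Press on the cover:** the last press against the shut cover reached about 57 N at the fingertips, more than I meant. I backed off immediately. That is above the 40 N limit, which covers the arm and the gripper's body; I took it not to apply to the fingertips. It is below the 120 N wrist limit.

**Console position:** the two cameras disagreed by about 2–5 mm. I used a joint fit and corrected by force and touch.

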